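# Lay the loaf tin in its cradle and hold the brush bin open

## Task

Set the round loaf tin up for cleaning: lay the standing tin on its side in the cradle, centred along it, and leave it resting there. Then lift the lid of the brush bin and hold it open at 60 degrees, in line with the red pointers, so that the baker can reach in with both hands; finish while still holding it, because the lid falls shut if let go. Leave the tub, the dish and the spray bottle where they stand.

Things in the scene. Friction and masses are not known exactly. Their poses are not given: they have to be found in the camera images.
- tin_center (a point): Centre (half-way up, on the axis) of the round loaf tin: a loose copper-coloured cylinder 50 mm in diameter and 130 mm long, a thin brass band near each end, 0.2 to 0.4 kg. It starts upright on the work surface, so this point starts 65 mm above it. z runs along the tin; either end may point either way in the cradle.
- cradle_seat (a point): Where the tin's centre lies when it rests in the fixed cradle, 69 mm above the work surface; y is level along the lying tin, x across, z up. Blue plate 100 (x) by 150 (y) by 10 mm with two white shallow V saddles 35 mm either side of the middle along y, 14 mm thick, reaching 19 mm either side in x and 50 mm up: fingers pass down beside them.
- lid (a joint): Opening angle of the bin lid in rad: 0 shut (as at the start), growing as its front edge is lifted, stop at 1.4. 60 degrees is 1.047. The hinge is free: the lid (0.25 to 0.5 kg) falls shut from any angle unless held.
- lid_hinge (a point): Middle of the hinge line on the far rim of the fixed steel brush bin (200 by 200 mm, 100 mm high), 100 mm above the work surface; does not turn with the lid. y is the hinge line, z up; the shut lid runs 200 mm along -x, 6 mm thick. Red rods 8 mm thick, 110 mm long, 107 mm either side along y, rise from the hinge line at 60 degrees, as the lid should stand.
- lid_grip (a point): Grasp point on the red handle, turning with the lid: a block on the lid near its front edge, 14 mm thick along y (hinge direction), 30 mm in x, 46 mm high. The point is mid-block in x and y, 28 mm above the lid's upper face; from the hinge 170 mm along -x and 34 mm along z, in lid axes. Gripped across the 14 mm it can turn between the fingers as the lid swings.
- tub_center (a point): Centre of a loose white plastic tub, 72 mm across and 60 mm high, standing on the work surface near the tin. Leave alone.
- dish_center (a point): Centre of a loose steel dish, 120 mm across and 40 mm high. Leave alone.
- sprayer_center (a point): A point 100 mm above the foot, on the axis, of a loose green spray bottle, 90 mm across and about 205 mm high. Leave alone.
There are look-alikes about, which are no part of the job. There is more than one size of the part that bears tin_center; the job needs the middle-sized.

How it is judged:
On the way:
1. the tin lies at rest in the cradle, let go, while the bin lid is still shut (x of tin_center in the frame of cradle_seat between -0.006 and 0.006 m and y of tin_center in the frame of cradle_seat between -0.025 and 0.025 m and z of tin_center in the frame of cradle_seat between -0.006 and 0.006 m and angle between the z axis of tin_center and the y axis of cradle_seat, either way round below 0.1 rad and linear speed of tin below 0.03 m/s and contact force between each of the fingers, the arm and tin below 0.1 N and value of joint lid below 0.06 rad), for 0.3 s.
At the end, for the whole second after the job is handed in: Tin at rest in the saddles, untouched, within 25 mm of the seat along, 6 mm across and in height, 0.1 rad in direction (laid before the lid was lifted); lid held still by the robot alone at 60 degrees, 6 degrees either way; tub, dish and spray bottle within 25 mm of their starts (x of tin_center in the frame of cradle_seat between -0.006 and 0.006 m and y of tin_center in the frame of cradle_seat between -0.025 and 0.025 m and z of tin_center in the frame of cradle_seat between -0.006 and 0.006 m and angle between the z axis of tin_center and the y axis of cradle_seat, either way round below 0.1 rad and linear speed of tin below 0.03 m/s and contact force between each of the fingers, the arm, lid and tin below 0.1 N and value of joint lid between 0.942 and 1.152 rad and velocity of joint lid between -0.05 and 0.05 rad/s and contact force between any of the fingers, the arm and lid above 0.5 N and contact force between lid and tub below 0.1 N and contact force between lid and dish below 0.1 N and contact force between lid and sprayer below 0.1 N); the arm keeps its last pose, push and grip.
It fails at once if the tub is moved more than 25 mm (distance of tub_center from where it was at the start of the episode above 0.025 m).
It fails at once if the dish is moved more than 25 mm (distance of dish_center from where it was at the start of the episode above 0.025 m).
It fails at once if the spray bottle is moved more than 25 mm (distance of sprayer_center from where it was at the start of the episode above 0.025 m).
It also fails if it takes over 61 s, if anything falls off the work surface, if the arm or the gripper's body presses on something with over 40 N, if the wrist force passes 120 N, or if a joint passes its speed limit or range.

## Robot

A 6-joint arm with a two-finger parallel gripper is mounted at the origin on the work surface. World frame = base frame: x ahead of the robot, y to its left, z up, the work surface at z = 0. Lengths are in m, angles in rad, forces in N, time in s.
With the tool pointing down it reaches from about 0.375 to 0.9 m from the base axis. Payload 3.1 kg.
Tool frame: the origin (TCP) lies at the very end of the fingers, on their centre line; the grasp point (between the pads) lies 19 mm behind it (robot.hold_point_z is the z of the grasp point in the tool frame, in m); z points along the fingers, y is the direction in which the jaws open and shut (so a half turn about z gives the same grasp; the last joint's range is limited). The gripper opens to 87 mm and grips with 3 to 60 N. Pads are 19 mm wide; open, the fingers measure 117 mm over their backs; the gripper's body (75 mm by 190 mm) begins 51 mm behind the grasp point.
Start: joints at [-1.302, 0.527, 1.433, -0, 1.181, -0.178], TCP at [0.271, -0.563, 0.223] pointing down, gripper open.
Joint ranges: [-3.08, 3.08], [-0.75, 2.2], [0.22, 2.44], [-1.43, 4.57], [0, 2.65], [-2.85, 2.85]. Speed limits (rad/s): [2.79, 2.79, 3.14, 3.14, 3.14, 3.14].

## Interface

Orientations are given as a unit quaternion [x, y, z, w].
In Python, from rig import robot, viewer, spotter gives the robot as it stands.
- The arm moves only by the shell command python3 -m crank 'ROWS' [FORCE]. ROWS is text: rows parted by semicolons, each of 7 numbers parted by spaces: the turn, a rotation vector about the tool's x, y, z in units of 5 degrees (1.0 is 5 degrees), then the shift along the tool's x, y, z in units of 40 mm (1.0 is 40 mm), then the gripper's target within -1 to 1 (shut at 1, half-way at 0, fully open at -1). A call has 1 to 5 rows; each row shifts and turns the pose as measured when the row begins, along the tool's axes as they then stand; what a row does not reach is not made up. A row lasts 1/8 s, in which the tool goes at most 62.5 mm and 10.7 degrees, less where a joint would pass 70% of its speed; a pose out of reach is approached as far as the arm can. A call is refused whole if a number of a shift passes 1 or a number of a turn 1, either way. A call with a gripper value outside its range is refused whole. The fingers move at their own pace and stop on an object; FORCE is the grip in N (left out, the last holds). Time passes only in rows, so rows that do not move let the fingers close. It gives the time, the measured TCP pose, the force and the opening at its end, in the units of the state.
- robot.get_obs(): the state, without advancing time (a new reading comes with each control period).
- viewer.camera(name): name is "side" or "top"; returns a dict with "img" (384x512x3 uint8, red, green, blue), "camera_matrix" (3x3 intrinsics, pixels), "xyz" and "attitude" of the camera in the world. Camera axes: x right, y down, z forward; pixel columns grow to the right and rows downward; lengths in m; the calibration is good to about 2 mm. A picture is of the moment at which its call begins. There is no depth.
- robot.hand_in(): hands the job in, once; it reports no verdict.
Trained networks look in a picture, given as the dict that the camera call returned (one of the last four; its "shot" number tells which), for a name from the list of things; names that differ only in an ending like _2 or _b are one class to them, and where a whole thing is asked for, a point or a joint stands for the part that bears it (a point fixed in the world has none). Each returns a list of dicts, best first, with "score" (0 to 1); they miss things now and then, are a little off and sometimes report something else, mostly with a low value. They report only what shows in the picture. A call takes as long as a camera call. They do not tell look-alikes from the thing itself.
- spotter.boxes_of(name, picture): "at" ([x, y, z] in m, in the coordinates of the camera as it stood for that picture, good to about 4 mm: the middle of the surface that is visible of it).
The state is a dict: "time": time; "q": joint angles; "joint_velocities": joint speeds; "joint_torque": joint torques, N m; "position": TCP position; "tool_rot": TCP orientation; "ft_force": force on the tool from outside, world axes, zero at the start; "moment": the same for the moment, N m; "grip_width": finger opening in m.
Only numpy, scipy, OpenCV 4.12 (cv2) and the standard library are available. Lean on these libraries where they do the work, as an engineer would, in place of code of your own. Each camera call takes 0.05 s, during which the arm holds its last target.

## Working session

There is one attempt and no reset: what is moved stays moved. The work goes in short steps, Python scripts to look and compute and a shell command to move; the robot and the scene stay as the last step left them, time stands still between calls to the robot, and variables do not carry over. Pictures are saved under pics/ and viewed, and the job is handed in when it is done.

```bash
ls; mkdir -p pics
python3 - <<'E'
from rig import robot, viewer, spotter
import cv2, numpy as np
for n in ("side","top"):
    p=viewer.camera(n); cv2.imwrite(f"pics/{n}0.png",p["img"][:,:,::-1]); print(n,p["camera_matrix"],p["xyz"],p["attitude"])
    for t in ["tin_center","cradle_seat","lid","lid_hinge","lid_grip","tub_center","dish_center","sprayer_center"]:
        try:
            for d in spotter.boxes_of(t,p): print(t,{k:np.round(v,3) for k,v in d.items()})
        except Exception as e: print(t,e)
print(robot.get_obs())
E
```

```text
pics
side [[374.90896136   0.         257.12097198]
 [  0.         374.90896136 193.84624315]
 [  0.           0.           1.        ]] [0.1732712  0.7799789  0.74752042] [-0.19752878  0.87418635 -0.43155901  0.10265196]
tin_center {'at': array([-0.036,  0.01 ,  1.071]), 'score': np.float64(0.92)}
tin_center {'at': array([-0.065, -0.148,  1.243]), 'score': np.float64(0.66)}
tin_center {'at': array([-0.116,  0.116,  0.904]), 'score': np.float64(0.37)}
cradle_seat {'at': array([ 0.14 , -0.046,  1.282]), 'score': np.float64(0.83)}
lid {'at': array([-0.116,  0.118,  0.905]), 'score': np.float64(0.98)}
lid_hinge {'at': array([-0.116,  0.135,  0.883]), 'score': np.float64(0.77)}
lid_hinge {'at': array([-0.114,  0.115,  0.906]), 'score': np.float64(0.36)}
lid_grip {'at': array([-0.116,  0.116,  0.908]), 'score': np.float64(0.73)}
tub_center {'at': array([0.099, 0.056, 1.091]), 'score': np.float64(0.78)}
dish_center {'at': array([-0.202, -0.008,  1.209]), 'score': np.float64(0.62)}
sprayer_center {'at': array([ 0.146, -0.047,  1.278]), 'score': np.float64(0.65)}
sprayer_center {'at': array(
[... 1279 characters left out ...]
': 0.9, 'q': array([-1.30153065e+00,  5.27445552e-01,  1.43268774e+00,  2.70399070e-05,
        1.18141363e+00, -1.78499086e-01]), 'joint_velocities': array([-1.73403129e-03, -1.79012764e-03,  6.70104210e-04, -7.01385917e-05,
        1.32027308e-03, -2.01008322e-03]), 'joint_torque': array([ 4.79995633e-04, -4.39998364e+01, -1.76988101e+01,  6.34568324e-02,
        5.03092306e-02, -6.32445616e-07]), 'position': array([ 0.27062461, -0.56335374,  0.2225858 ]), 'tool_rot': array([9.75043985e-01, 2.22011770e-01, 1.35325082e-05, 2.22748500e-05]), 'ft_force': array([ 0.47395363, -0.27921876, -0.5059124 ]), 'moment': array([ 0.02088898, -0.07328486,  0.0330326 ]), 'grip_width': 0.08705094492955229}
```

View pics/side0.png

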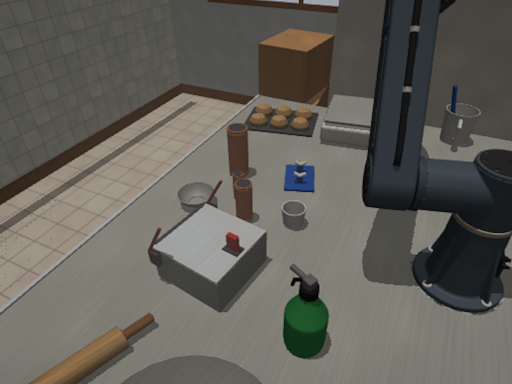

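View pics/top0.png

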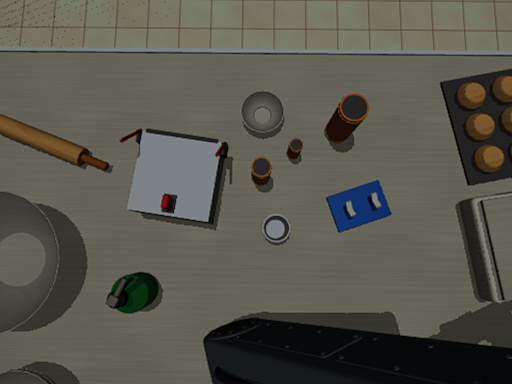

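```bash
cat > h.py <<'E'
from rig import robot, viewer, spotter
import cv2, numpy as np, json
from scipy.spatial.transform import Rotation as R
K={'side':np.array([[374.90896136,0,257.12097198],[0,374.90896136,193.84624315],[0,0,1]]),'top':np.array([[354.03809289,0,254.886764],[0,354.03809289,196.05111911],[0,0,1]])}
X={'side':np.array([0.1732712,0.7799789,0.74752042]),'top':np.array([0.41006309,0.03152117,0.95378077])}
A={'side':R.from_quat([-0.19752878,0.87418635,-0.43155901,0.10265196]).as_matrix(),'top':R.from_quat([0.70961086,-0.70158136,0.04415703,-0.04781394]).as_matrix()}
def onz(c,px,z):
    d=A[c]@np.linalg.inv(K[c])@np.array([px[0],px[1],1.]); return X[c]+d*(z-X[c][2])/d[2]
def proj(c,p):
    v=K[c]@(A[c].T@(np.asarray(p,float)-X[c])); return v[:2]/v[2]
def w(c,at): return X[c]+A[c]@np.array(at)
E
python3 - <<'E'
from h import *
for c,at,n in [('side',[-0.036,0.01,1.071],'tin'),('side',[0.14,-0.046,1.282],'cradle'),('side',[-.116,.118,.905],'lid'),('side',[.099,.056,1.091],'tub'),('side',[-.202,-.008,1.209],'dish'),('side',[.091,.244,.726],'spr'),
 ('top',[.275,.031,.946],'cradle'),('top',[-.198,-.047,.86],'grip'),('top',[.051,.082,.939],'tub'),('top',[.019,-.236,.975],'dish'),('top',[-.28,.216,.81],'spr'),('top',[.102,-.123,.888],'t')]: print(n,c,w(c,at).round(3))
t=cv2.imread('pics/top0.png'); s=cv2.imread('pics/side0.png')
a=cv2.resize(t[80:240,110:310],None,fx=4,fy=3.75,interpolation=cv2.INTER_CUBIC); a=cv2.resize(t[90:240,110:310],None,fx=4,fy=4,interpolation=cv2.INTER_CUBIC);cv2.imwrite('pics/tz1.png',a)
cv2.imwrite('pics/tz2.png',cv2.resize(t[135:255,240:400],None,fx=5,fy=5,interpolation=cv2.INTER_CUBIC))
cv2.imwrite('pics/sz1.png',cv2.resize(s[150:300,140:340],None,fx=4,fy=4,interpolation=cv2.INTER_CUBIC))
E
```

```text
tin side [0.578 0.036 0.09 ]
cradle side [ 0.508 -0.221  0.005]
lid side [0.564 0.249 0.106]
tub side [ 0.452 -0.011  0.04 ]
dish side [0.78  0.    0.023]
spr side [0.283 0.356 0.112]
cradle top [ 0.505 -0.238  0.011]
grip top [0.566 0.235 0.108]
tub top [ 0.451 -0.015  0.012]
dish top [0.771 0.021 0.018]
spr top [0.298 0.314 0.124]
t top [ 0.648 -0.064  0.089]
```

View pics/tz1.png

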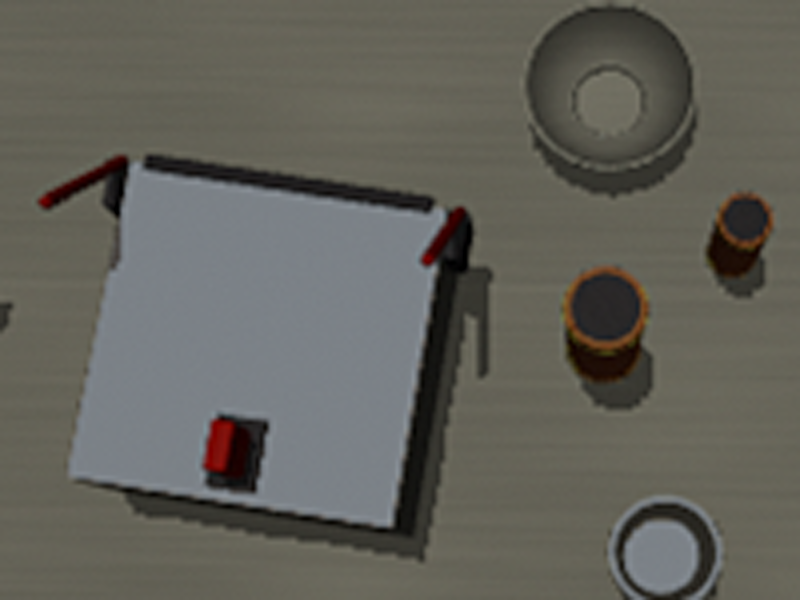

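View pics/tz2.png

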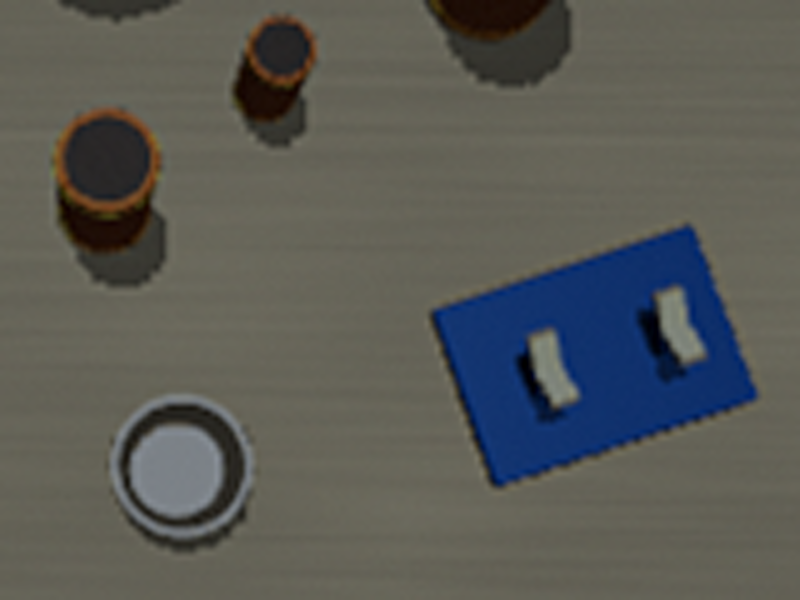

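View pics/sz1.png

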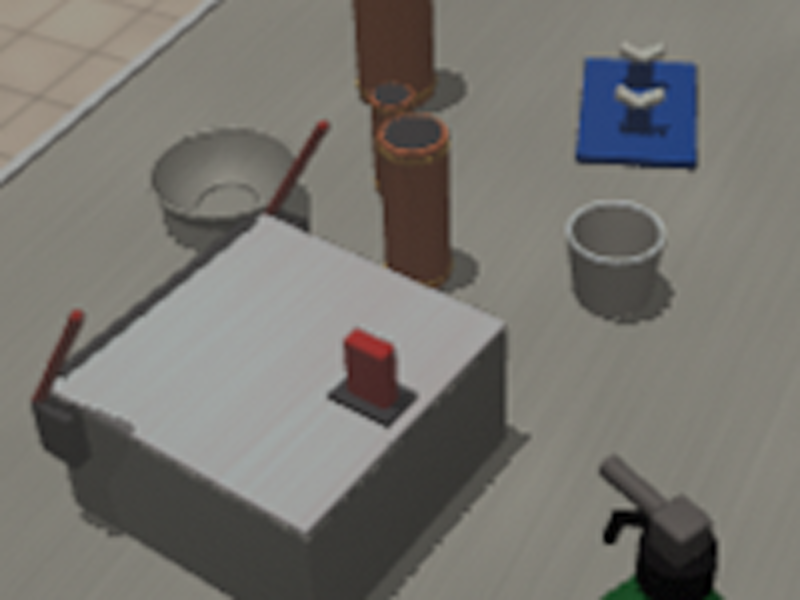

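```bash
cat >> h.py <<'E'
def u1(p): return [110+(p[0]+.5)/4-.5, 90+(p[1]+.5)/4-.5]
def u2(p): return [240+(p[0]+.5)/5-.5, 135+(p[1]+.5)/5-.5]
def us(p): return [140+(p[0]+.5)/4-.5, 150+(p[1]+.5)/4-.5]
E
python3 - <<'E'
from h import *
print('tin top',onz('top',u1((606,308)),.13),onz('top',u2((107,160)),.13), 'side',onz('side',us((415,134)),.13))
pc=np.array([onz('top',u2(p),.01) for p in [(434,312),(690,226),(756,397),(497,487)]])
print('plate',pc.round(4),pc.mean(0)); 
ps=np.array([onz('side',us(p),.01) for p in [(587,60),(697,63),(697,163),(578,160)]]);print('plate side',ps.round(4),ps.mean(0))
e=(pc[1]-pc[0]+pc[2]-pc[3])/2; print('long',np.linalg.norm(e),np.degrees(np.arctan2(e[1],e[0])))
e=(pc[3]-pc[0]+pc[2]-pc[1])/2; print('short',np.linalg.norm(e),np.degrees(np.arctan2(e[1],e[0])))
L=np.array([onz('top',u1(p),.106) for p in [(138,160),(445,205),(397,527),(70,478)]])
print('lid',L.round(4),[np.linalg.norm(L[i]-L[(i+1)%4]).round(3) for i in range(4)])
Ls=np.array([onz('side',us(p),.106) for p in [(60,382),(265,218),(507,325),(308,533)]])
print('lid side',Ls.round(4),[np.linalg.norm(Ls[i]-Ls[(i+1)%4]).round(3) for i in range(4)])
for P in (L,Ls):
  a=(P[3]-P[0]+P[2]-P[1])/2; b=(P[1]-P[0]+P[2]-P[3])/2
  print('front dir',np.degrees(np.arctan2(a[1],a[0])),'hinge dir',np.degrees(np.arctan2(b[1],b[0])),'c',P.mean(0))
print('handle top', onz('top',u1((222,447)),.152), onz('side',us((369,344)),.152))
print('tub',onz('top',u1((665,552)),.06),onz('side',us((616,236)),.06))
print('dish',onz('top',u1((610,86)),.04))
E
```

```text
tin top [0.5884331  0.02244533 0.13      ] [0.58849039 0.02274241 0.13      ] side [0.58645756 0.02442286 0.13      ]
plate [[ 0.5331 -0.1549  0.01  ]
 [ 0.5815 -0.2937  0.01  ]
 [ 0.4893 -0.3258  0.01  ]
 [ 0.44   -0.1869  0.01  ]] [ 0.51098228 -0.24033596  0.01      ]
plate side [[ 0.5787 -0.2896  0.01  ]
 [ 0.4873 -0.3267  0.01  ]
 [ 0.4385 -0.1839  0.01  ]
 [ 0.5283 -0.1465  0.01  ]] [ 0.50821795 -0.23669756  0.01      ]
long 0.14719785282668968 -70.60811030747603
short 0.09805700180979035 -160.9324691236411
lid [[0.6841 0.3131 0.106 ]
 [0.6573 0.1221 0.106 ]
 [0.4586 0.146  0.106 ]
 [0.4859 0.3437 0.106 ]] [np.float64(0.193), np.float64(0.2), np.float64(0.2), np.float64(0.201)]
lid side [[0.6783 0.3118 0.106 ]
 [0.6501 0.1256 0.106 ]
 [0.4564 0.1523 0.106 ]
 [0.4853 0.3466 0.106 ]] [np.float64(0.188), np.float64(0.196), np.float64(0.196), np.float64(0.196)]
front dir 172.17032338824734 hinge dir -97.89959618193112 c [0.57147262 0.23122614 0.106     ]
front dir 170.96654581653002 hinge dir -98.54034778374327 c [0.56753058 0.23405375 0.106     ]
handle top [0.50046655 0.24098418 0.152     ] [0.5008746  0.24527407 0.152     ]
tub [ 0.44750171 -0.01690103  0.06      ] [ 0.44468788 -0.01079023  0.06      ]
dish [0.76001149 0.02019336 0.04      ]
```

```bash
cat >> h.py <<'E'
TIN=np.array([.5875,.0235]); CR=np.array([.5098,-.2387]); AY=np.radians(-70.8); HZ=np.array([.6684,.2182]); LY=np.radians(-8.4)
def ori(psi,th,up=1):
    z=np.array([np.cos(psi)*np.cos(th),np.sin(psi)*np.cos(th),-np.sin(th)]); x=up*np.array([np.cos(psi)*np.sin(th),np.sin(psi)*np.sin(th),np.cos(th)])
    return np.c_[x,np.cross(z,x),z]
def plan(tcp,Rm,n=None,g=-1,pos=None,rot=None):
    o=robot.get_obs(); p=o['position'] if pos is None else pos; R0=R.from_quat(o['tool_rot']) if rot is None else rot
    rv=(R0.inv()*R.from_matrix(Rm)).as_rotvec(); d=np.asarray(tcp)-p
    k=int(np.ceil(max(np.abs(np.degrees(rv)).max()/5/.98,np.abs(d).max()/.04/.95,1e-3,np.linalg.norm(np.degrees(rv))/10.5)))
    n=n or max(k,1)
    print('dist',d.round(3),'rot deg',np.degrees(rv).round(1),'rows',n)
    rows=[]
    for i in range(n):
        Ri=R0*R.from_rotvec(rv*i/n); s=Ri.inv().apply(d/n)/.04; t=np.degrees(rv/n)/5
        rows.append(' '.join('%g'%v for v in [*np.round(t,2),*np.round(s,2)])+' %g'%g)
    for i in range(0,n,5): print('; '.join(rows[i:i+5]))
def st():
    o=robot.get_obs(); print('t',o['time'],'q',o['q'].round(3),'p',o['position'].round(4),'F',o['ft_force'].round(1),'w',round(o['grip_width'],4)); print(R.from_quat(o['tool_rot']).as_matrix().round(3).tolist())
E
python3 - <<'E'
from h import *
print('big base',onz('top',(338,135),0),'big top',onz('top',(354,107),.18)); print('small base', onz('top',u2((262,107)),0), 'top',onz('top',u2((283,48)),.09))
Rm=ori(np.radians(12),np.radians(20)); g=np.array([*TIN,.082]); tcp=g+.019*Rm[:,2]; pre=tcp-.11*Rm[:,2]
print(tcp,pre)
for sx in(-1,1):
  for sy in (-1,1):
    print('palm corner',(g-.051*Rm[:,2]+sx*.0375*Rm[:,0]+sy*.095*Rm[:,1]).round(3),'tip',(tcp+sx*.01*Rm[:,0]+sy*.0585*Rm[:,1]).round(3))
plan([.35,-.3,.3],ori(np.radians(12),np.radians(50)))
E
```

```text
big base [ 0.70840432 -0.19158728  0.        ] big top [ 0.71825891 -0.18709808  0.18      ]
small base [ 0.64735514 -0.06380494  0.        ] top [ 0.6553662 -0.0653941  0.09     ]
[0.604964   0.02721209 0.07550162] [0.50385661 0.00572105 0.11312383]
palm corner [0.508 0.104 0.064] tip [0.589 0.084 0.066]
palm corner [ 0.548 -0.082  0.064] tip [ 0.614 -0.031  0.066]
palm corner [0.533 0.109 0.135] tip [0.596 0.085 0.085]
palm corner [ 0.573 -0.077  0.135] tip [ 0.62  -0.029  0.085]
dist [0.079 0.263 0.077] rot deg [-4.8 39.8 13.1] rows 9
-0.11 0.88 0.29 0.52 -0.56 -0.22 -1; -0.11 0.88 0.29 0.52 -0.58 -0.18 -1; -0.11 0.88 0.29 0.51 -0.59 -0.15 -1; -0.11 0.88 0.29 0.51 -0.6 -0.11 -1; -0.11 0.88 0.29 0.5 -0.61 -0.08 -1
-0.11 0.88 0.29 0.49 -0.62 -0.05 -1; -0.11 0.88 0.29 0.48 -0.63 -0.01 -1; -0.11 0.88 0.29 0.46 -0.65 0.02 -1; -0.11 0.88 0.29 0.44 -0.66 0.04 -1
```

Run:
```python
from h import *
plan([.42,-.08,.27],ori(np.radians(12),np.radians(40)),n=14)
```

```text
dist [0.149 0.483 0.047] rot deg [-6.  49.8 12.8] rows 14
-0.09 0.71 0.18 0.61 -0.66 -0.08 -1; -0.09 0.71 0.18 0.61 -0.67 -0.05 -1; -0.09 0.71 0.18 0.6 -0.68 -0.02 -1; -0.09 0.71 0.18 0.59 -0.69 0.01 -1; -0.09 0.71 0.18 0.58 -0.7 0.04 -1
-0.09 0.71 0.18 0.56 -0.71 0.07 -1; -0.09 0.71 0.18 0.54 -0.72 0.1 -1; -0.09 0.71 0.18 0.53 -0.73 0.13 -1; -0.09 0.71 0.18 0.5 -0.74 0.16 -1; -0.09 0.71 0.18 0.48 -0.75 0.18 -1
-0.09 0.71 0.18 0.46 -0.76 0.21 -1; -0.09 0.71 0.18 0.43 -0.76 0.23 -1; -0.09 0.71 0.18 0.41 -0.77 0.25 -1; -0.09 0.71 0.18 0.38 -0.78 0.27 -1
```

```bash
python3 -m crank '-0.1 0.7 0.2 0.6 -0.65 -0.1 -1; -0.1 0.7 0.2 0.6 -0.65 -0.05 -1; -0.1 0.7 0.2 0.6 -0.7 0 -1; -0.1 0.7 0.2 0.6 -0.7 0 -1; -0.1 0.7 0.2 0.6 -0.7 0.05 -1' 40
python3 -m crank '-0.1 0.7 0.2 0.55 -0.7 0.05 -1; -0.1 0.7 0.2 0.55 -0.7 0.1 -1; -0.1 0.7 0.2 0.55 -0.75 0.15 -1; -0.1 0.7 0.2 0.5 -0.75 0.15 -1'
python3 - <<'E'
from h import *
st()
plan([.42,-.08,.27],ori(np.radians(12),np.radians(40)))
E
```

```text
time: 1.52
position: [0.3273, -0.3892, 0.2401]
tool_rot: [0.972, 0.175, 0.158, -0.011]
ft_force: [0.2, -0.2, -0.3]
grip_width: 0.0869
time: 2.02
position: [0.3739, -0.248, 0.2553]
tool_rot: [0.95, 0.135, 0.281, -0.019]
ft_force: [-0.6, -0.1, -0.0]
grip_width: 0.0874
t 2.025 q [-1.246  0.187  2.085  0.729  0.939 -0.42 ] p [ 0.3739 -0.248   0.2553] F [-0.6 -0.1 -0. ] w 0.0874
[[0.805, 0.266, 0.529], [0.245, -0.963, 0.111], [0.54, 0.04, -0.841]]
dist [0.046 0.168 0.015] rot deg [-0.6 17.2  4.1] rows 5
-0.02 0.69 0.16 0.43 -0.74 0.15 -1; -0.02 0.69 0.16 0.41 -0.75 0.18 -1; -0.02 0.69 0.16 0.39 -0.76 0.2 -1; -0.02 0.69 0.16 0.36 -0.76 0.22 -1; -0.02 0.69 0.16 0.34 -0.77 0.24 -1
```

```bash
python3 -m crank '0 0.7 0.2 0.45 -0.75 0.15 -1; 0 0.7 0.2 0.4 -0.75 0.2 -1; 0 0.7 0.15 0.4 -0.75 0.2 -1; 0 0.7 0.15 0.35 -0.75 0.2 -1; 0 0.7 0.15 0.35 -0.75 0.25 -1'
python3 - <<'E'
from h import *
st()
Rm=ori(np.radians(12),np.radians(20)); g=np.array([*TIN,.082]); tcp=g+.019*Rm[:,2]; pre=tcp-.12*Rm[:,2]
plan(pre,Rm)
p=viewer.camera('side'); cv2.imwrite('pics/s1.png',p['img'][:,:,::-1])
E
```

```text
time: 2.65
position: [0.4224, -0.0779, 0.2734]
tool_rot: [0.898, 0.095, 0.426, -0.046]
ft_force: [0.7, 1.0, 0.7]
grip_width: 0.0871
t 2.65 q [-1.093  0.139  2.421  1.339  0.876 -0.809] p [ 0.4224 -0.0779  0.2734] F [0.7 1.  0.7] w 0.0871
[[0.618, 0.209, 0.758], [0.131, -0.978, 0.163], [0.775, -0.001, -0.632]]
dist [ 0.072  0.082 -0.157] rot deg [-0.1 19.2 -0. ] rows 5
-0 0.77 -0 -0.33 -0.32 0.84 -1; -0 0.77 -0 -0.39 -0.32 0.81 -1; -0 0.77 -0 -0.44 -0.32 0.78 -1; -0 0.77 -0 -0.49 -0.32 0.75 -1; -0 0.77 -0 -0.54 -0.32 0.72 -1
```

View pics/s1.png

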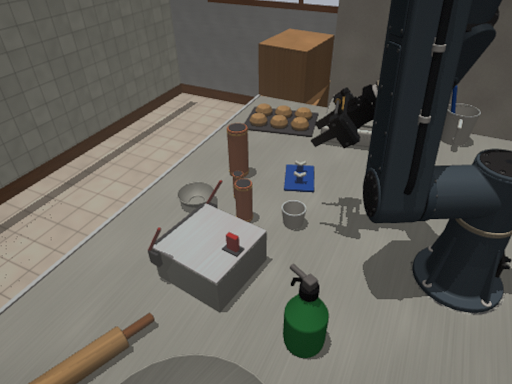

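Run:
```python
from h import *
import json
D=[([-1.30153,.527446,1.432688,0,1.181414,-.178499],[.97504,.22201,0,0],[.27062,-.56335,.22259]),
([-1.246,.187,2.085,.729,.939,-.42],[.95,.135,.281,-.019],[.3739,-.248,.2553])]
o=robot.get_obs(); D.append((o['q'].tolist(),o['tool_rot'].tolist(),o['position'].tolist()))
json.dump(D,open('D.json','w'))
for q,Q,p in D:
    Rm=R.from_quat(Q).as_matrix()
    for f in (1,-1):
        M=(R.from_euler('z',q[0])*R.from_euler('y',q[1]+q[2])*R.from_euler('z',f*q[3])*R.from_euler('y',q[4])*R.from_euler('z',q[5]+np.pi/2)).as_matrix()
        print(f,np.degrees(R.from_matrix(M.T@Rm).magnitude()))
```

```text
1 0.0026570027109294563
-1 0.0026570027109294563
1 0.0790606343219247
-1 83.45992130906897
1 2.6660672414626837e-14
-1 153.58836331077632
```

```bash
python3 -m crank '0 0 0 0.45 -0.2 0.55 -1; 0 0 0 0.2 -0.2 0.6 -1'
cat >> h.py <<'E'
def fkA(q):
    r1=R.from_euler('z',q[0]).as_matrix(); a=r1@R.from_euler('y',q[1]).as_matrix(); b=r1@R.from_euler('y',q[1]+q[2]).as_matrix(); c=b@R.from_euler('z',q[3]).as_matrix(); d=c@R.from_euler('y',q[4]).as_matrix()
    return np.c_[r1,a[:,[0,2]],b[:,[0,2]],c[:,:2],d[:,[0,2]]], (R.from_matrix(d)*R.from_euler('z',q[5]+np.pi/2)).as_matrix()
def addD():
    D=json.load(open('D.json')); o=robot.get_obs(); D.append((o['q'].tolist(),o['tool_rot'].tolist(),o['position'].tolist())); json.dump(D,open('D.json','w'))
def fit():
    D=json.load(open('D.json')); M=[];b=[]
    for i,(q,Q,p) in enumerate(D):
        wt=.2 if i==1 else 1
        M.append(fkA(q)[0]*wt); b.append(np.array(p)*wt)
    M=np.vstack(M); b=np.hstack(b); keep=[0,1,2,4,5,6,7,8,10]
    s,res,rk,sv=np.linalg.lstsq(M[:,keep],b,rcond=None); print('rank',rk,'sv',sv.round(3),dict(zip(['a1','d','h','L2','e','L3','wx','wy','L6'],s.round(4))),'err',np.abs(M[:,keep]@s-b).max())
E
python3 - <<'E'
from h import *
addD(); st(); fit()
E
```

```text
time: 2.95
position: [0.4693, -0.0475, 0.2642]
tool_rot: [0.898, 0.093, 0.427, -0.047]
ft_force: [-1.1, -0.4, 0.4]
grip_width: 0.0869
t 2.95 q [-0.836  0.207  2.375  1.559  0.737 -0.809] p [ 0.4693 -0.0475  0.2642] F [-1.1 -0.4  0.4] w 0.0869
[[0.619, 0.207, 0.758], [0.126, -0.978, 0.164], [0.775, -0.006, -0.632]]
rank 9 sv [3.471 2.735 2.359 1.069 0.922 0.519 0.097 0.036 0.024] {'a1': np.float64(0.0001), 'd': np.float64(0.111), 'h': np.float64(0.2745), 'L2': np.float64(0.5878), 'e': np.float64(0.1142), 'L3': np.float64(0.3917), 'wx': np.float64(-0.0001), 'wy': np.float64(-0.0), 'L6': np.float64(0.3055)} err 1.9234812839261095e-05
```

```bash
cat >> h.py <<'E'
LO=np.array([-3.08,-.75,.22,-1.43,0,-2.85]);HI=np.array([3.08,2.2,2.44,4.57,2.65,2.85])
d_,h_,L2_,e_,L3_,L6_=.111,.2745,.588,.114,.392,.3055
def ik(tcp,Rm):
    w=np.asarray(tcp)-L6_*Rm[:,2]; out=[]; r=np.hypot(w[0],w[1])
    if r<d_: return out
    rho=np.sqrt(r*r-d_*d_)
    for sg in (1,-1):
        q1=np.arctan2(w[1],w[0])-np.arctan2(d_,sg*rho); X=sg*rho; Z=w[2]-h_
        l3=np.hypot(e_,L3_); al=np.arctan2(e_,L3_)  # forearm vector angle from z toward x
        c=(X*X+Z*Z-L2_**2-l3**2)/(2*L2_*l3)
        if abs(c)>1: continue
        for s2 in (1,-1):
            b=s2*np.arccos(c); q3=b-al; q2=np.arctan2(X,Z)-np.arctan2(l3*np.sin(b),L2_+l3*np.cos(b))
            B=(R.from_euler('z',q1)*R.from_euler('y',q2+q3)).as_matrix(); E=R.from_matrix(B.T@Rm)*R.from_euler('z',-np.pi/2)
            z1,y,z2=E.as_euler('ZYZ')
            for (a,bb,cc) in ((z1,y,z2),(z1+np.pi,-y,z2+np.pi)):
                base=np.array([q1,q2,q3,a,bb,cc])
                base[0]=(base[0]+np.pi)%(2*np.pi)-np.pi; base[1]=(base[1]+np.pi)%(2*np.pi)-np.pi;base[5]=(base[5]+np.pi)%(2*np.pi)-np.pi
                for k in (-2*np.pi,0,2*np.pi):
                    q=base.copy(); q[3]=(base[3]+np.pi)%(2*np.pi)-np.pi+k
                    if np.all(q>=LO)and np.all(q<=HI): out.append(q)
    return out
E
python3 - <<'E'
from h import *
o=robot.get_obs(); print(o['q'].round(3),[x.round(3) for x in ik(o['position'],R.from_quat(o['tool_rot']).as_matrix())])
for th in (20,30,40):
  for psi in (-20,-10,0,12,25):
    Rm=ori(np.radians(psi),np.radians(th)); g=np.array([*TIN,.085]); tcp=g+.019*Rm[:,2]
    for nm,bk in (('pre',.12),('gr',0)):
        print(th,psi,nm,[x.round(2).tolist() for x in ik(tcp-bk*Rm[:,2],Rm)])
E
```

```text
[-0.836  0.207  2.375  1.559  0.737 -0.809] [array([-0.836,  0.207,  2.376,  1.56 ,  0.737, -0.81 ])]
20 -20 pre []
20 -20 gr [[0.01, 1.09, 2.24, 3.49, 1.4, -1.5]]
20 -10 pre []
20 -10 gr [[-0.13, 1.13, 2.3, 3.18, 1.51, -1.56]]
20 0 pre []
20 0 gr [[-0.28, 1.15, 2.33, 2.88, 1.55, -1.66]]
20 12 pre []
20 12 gr [[-0.45, 1.14, 2.31, 2.53, 1.47, -1.76]]
20 25 pre []
20 25 gr [[-0.57, 1.09, 2.24, 2.18, 1.32, -1.73]]
30 -20 pre [[0.12, 0.86, 2.44, 3.58, 1.19, -1.49]]
30 -20 gr [[-0.01, 0.95, 2.22, 3.48, 1.07, -1.56]]
30 -10 pre []
30 -10 gr [[-0.13, 0.97, 2.27, 3.18, 1.15, -1.57]]
30 0 pre []
30 0 gr [[-0.26, 0.98, 2.3, 2.9, 1.18, -1.61]]
30 12 pre []
30 12 gr [[-0.41, 0.98, 2.28, 2.56, 1.14, -1.65]]
30 25 pre [[-0.82, 0.86, 2.43, 1.96, 1.1, -1.73]]
30 25 gr [[-0.52, 0.95, 2.22, 2.19, 1.06, -1.59]]
40 -20 pre [[0.06, 0.62, 2.33, 3.64, 0.71, -1.69]]
40 -20 gr [[-0.03, 0.82, 2.17, 3.51, 0.73, -1.64]]
40 -10 pre [[-0.12, 0.64, 2.42, 3.2, 0.79, -1.58]]
40 -10 gr [[-0.13, 0.83, 2.21, 3.18, 0.77, -1.58]]
40 0 pre []
40 0 gr [[-0.24, 0.84, 2.23, 2.88, 0.8, -1.55]]
40 12 pre [[-0.54, 0.64, 2.44, 2.35, 0.83, -1.51]]
40 12 gr [[-0.36, 0.83, 2.22, 2.53, 0.8, -1.5]]
40 25 pre [[-0.69, 0.62, 2.33, 1.85, 0.8, -1.33]]
40 25 gr [[-0.46, 0.82, 2.16, 2.13, 0.78, -1.4]]
```

```bash
cat >> h.py <<'E'
def trace(q0,p0,R0,p1,R1,n=20,verb=1):
    R0=R.from_matrix(R0);rv=(R0.inv()*R.from_matrix(R1)).as_rotvec(); q=np.array(q0); mx=0
    for i in range(1,n+1):
        Ri=(R0*R.from_rotvec(rv*i/n)).as_matrix(); p=np.asarray(p0)+(np.asarray(p1)-p0)*i/n
        s=ik(p,Ri)
        if not s: print('  no ik at',i,'/',n,p.round(3)); return None
        s=min(s,key=lambda x:np.abs(x-q).max()); mx=max(mx,np.abs(s-q).max()); q=s
        if verb>1: print(q.round(2))
    print('  end q',q.round(2),'maxstep',round(mx,2),'rot',np.degrees(rv).round(0)); return q
E
cat > pl.py <<'E'
from h import *
rad=np.radians
def go(psi,th,hh,psf,off=0):
    Rm=ori(rad(psi),rad(th)); g=np.array([*TIN,hh]); tcp=g+.019*Rm[:,2]; pre=tcp-.12*Rm[:,2]
    o=robot.get_obs(); q=trace(o['q'],o['position'],R.from_quat(o['tool_rot']).as_matrix(),pre,Rm)
    if q is None: return
    q=trace(q,pre,Rm,tcp,Rm)
    up=tcp+[0,0,.1]; q=trace(q,tcp,Rm,up,Rm)
    if q is None: return
    Rf=ori(rad(psf),rad(90+th)); hf=np.array([np.cos(rad(psf)),np.sin(rad(psf)),0]); gs=np.array([*CR,.070])+(hh-.065)*hf; tf=gs+.019*Rf[:,2]
    q=trace(q,up,Rm,tf+[0,0,.1],Rf,40)
    if q is None: return
    q=trace(q,tf+[0,0,.1],Rf,tf,Rf); print(pre,tcp,tf)
if __name__=='__main__':
  for psi in (12,25,40):
    for th in (20,25,30):
      for psf in (-70.8,109.2):
        print(psi,th,psf); go(psi,th,.088,psf)
E
python3 pl.py
```

```text
12 20 -70.8
  no ik at 3 / 20 [ 0.473 -0.04   0.243]
12 20 109.2
  no ik at 3 / 20 [ 0.473 -0.04   0.243]
12 25 -70.8
  no ik at 4 / 20 [ 0.475 -0.037  0.238]
12 25 109.2
  no ik at 4 / 20 [ 0.475 -0.037  0.238]
12 30 -70.8
  no ik at 5 / 20 [ 0.477 -0.034  0.233]
12 30 109.2
  no ik at 5 / 20 [ 0.477 -0.034  0.233]
25 20 -70.8
  no ik at 4 / 20 [ 0.476 -0.041  0.236]
25 20 109.2
  no ik at 4 / 20 [ 0.476 -0.041  0.236]
25 25 -70.8
  no ik at 6 / 20 [ 0.48  -0.038  0.224]
25 25 109.2
  no ik at 6 / 20 [ 0.48  -0.038  0.224]
25 30 -70.8
  no ik at 9 / 20 [ 0.487 -0.032  0.208]
25 30 109.2
  no ik at 9 / 20 [ 0.487 -0.032  0.208]
40 20 -70.8
  end q [-0.95  0.95  2.22  1.51  1.22 -1.61] maxstep 0.09 rot [ 24.  19. -14.]
  end q [-0.65  1.03  2.1   1.79  1.22 -1.56] maxstep 0.02 rot [0. 0. 0.]
  end q [-0.65  0.78  2.13  1.7   1.18 -1.32] maxstep 0.01 rot [0. 0. 0.]
  end q [-0.74  0.67  1.44  0.17  1.35  2.  ] maxstep 0.12 rot [-50. -58. 108.]
  end q [-0.74  0.8   1.48  0.18  1.17  1.97] maxstep 0.01 rot [0. 0. 0.]
[ 0.51479552 -0.0375063   0.12254403] [0.60117708 0.03497643 0.0815016
[... 1864 characters left out ...]
 -58. 115.]
  end q [-0.77  0.87  1.39  0.23  1.37  1.93] maxstep 0.01 rot [0. 0. 0.]
[ 0.52049519 -0.03272371  0.1385    ] [0.60010487 0.03407674 0.0785    ] [ 0.5142397  -0.25144908  0.05354552]
40 30 109.2
  end q [-0.87  0.77  2.21  1.48  1.05 -1.38] maxstep 0.06 rot [ 23.   9. -16.]
  end q [-0.6   0.91  2.09  1.77  1.02 -1.42] maxstep 0.02 rot [0. 0. 0.]
  end q [-0.6   0.66  2.09  1.61  0.99 -1.12] maxstep 0.02 rot [0. 0. 0.]
  end q [-0.42  0.5   1.94 -0.88  0.49 -0.01] maxstep 0.1 rot [ 20. -78. -73.]
  end q [-0.42  0.71  1.99 -1.4   0.38  0.56] maxstep 0.03 rot [0. 0. 0.]
[ 0.52049519 -0.03272371  0.1385    ] [0.60010487 0.03407674 0.0785    ] [ 0.5053603  -0.22595092  0.05354552]
```

Run:
```python
from h import *
Rm=ori(np.radians(40),np.radians(25)); plan([.51738,-.03534,.13068],Rm,n=9)
```

```text
dist [ 0.048  0.012 -0.134] rot deg [ 23.7  13.8 -15.2] rows 9
0.53 0.31 -0.34 -0.2 -0 0.34 -1; 0.53 0.31 -0.34 -0.21 0.01 0.34 -1; 0.53 0.31 -0.34 -0.22 0.02 0.33 -1; 0.53 0.31 -0.34 -0.23 0.02 0.32 -1; 0.53 0.31 -0.34 -0.24 0.03 0.31 -1
0.53 0.31 -0.34 -0.25 0.04 0.31 -1; 0.53 0.31 -0.34 -0.26 0.04 0.3 -1; 0.53 0.31 -0.34 -0.27 0.05 0.29 -1; 0.53 0.31 -0.34 -0.27 0.06 0.28 -1
```

```bash
python3 -m crank '0.55 0.3 -0.35 -0.2 0 0.35 -1; 0.55 0.3 -0.35 -0.2 0 0.35 -1; 0.55 0.3 -0.35 -0.2 0 0.35 -1; 0.55 0.3 -0.35 -0.25 0 0.3 -1; 0.55 0.3 -0.35 -0.25 0.05 0.3 -1'
python3 -m crank '0.5 0.3 -0.35 -0.25 0.05 0.3 -1; 0.5 0.3 -0.3 -0.25 0.05 0.3 -1; 0.5 0.3 -0.3 -0.25 0.05 0.3 -1; 0.5 0.3 -0.3 -0.25 0.05 0.3 -1'
python3 - <<'E'
from h import *
st(); addD(); fit()
Rm=ori(np.radians(40),np.radians(25)); plan([.51738,-.03534,.13068],Rm)
p=viewer.camera('side'); cv2.imwrite('pics/s2.png',p['img'][:,:,::-1])
p=viewer.camera('top'); cv2.imwrite('pics/t2.png',p['img'][:,:,::-1])
cv2.imwrite('pics/b2.png',np.hstack([cv2.imread('pics/s2.png')[100:300,120:440],cv2.imread('pics/t2.png')[90:290,150:470]]))
E
```

```text
time: 3.58
position: [0.4998, -0.0396, 0.1891]
tool_rot: [0.843, 0.218, 0.475, -0.127]
ft_force: [0.0, -0.5, 0.3]
grip_width: 0.0867
time: 4.08
position: [0.5255, -0.0377, 0.1273]
tool_rot: [0.788, 0.301, 0.504, -0.184]
ft_force: [0.7, -0.1, -0.2]
grip_width: 0.087
t 4.075 q [-0.898  0.861  2.188  1.485  1.139 -1.482] p [ 0.5255 -0.0377  0.1273] F [ 0.7 -0.1 -0.2] w 0.087
[[0.311, 0.66, 0.684], [0.289, -0.751, 0.594], [0.905, 0.012, -0.424]]
rank 9 sv [3.942 3.217 2.754 1.145 1.002 0.559 0.43  0.238 0.141] {'a1': np.float64(-0.0), 'd': np.float64(0.111), 'h': np.float64(0.2742), 'L2': np.float64(0.588), 'e': np.float64(0.1141), 'L3': np.float64(0.3917), 'wx': np.float64(-0.0), 'wy': np.float64(0.0), 'L6': np.float64(0.3055)} err 2.3007910660885478e-05
dist [-0.008  0.002  0.003] rot deg [-0.9  0.1  1.2] rows 1
-0.18 0.02 0.24 0.03 -0.18 -0.14 -1
```

View pics/b2.png

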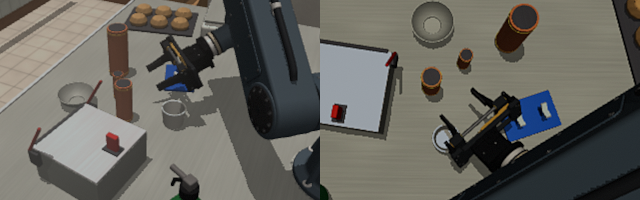

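Run:
```python
from h import *
Rm=ori(np.radians(40),np.radians(25)); plan([.60069,.03457,.07997],Rm,n=5)
```

```text
dist [ 0.074  0.073 -0.046] rot deg [-0.8  0.2  1.2] rows 5
-0.03 0.01 0.05 0.01 -0.03 0.57 -1; -0.03 0.01 0.05 0.01 -0.03 0.57 -1; -0.03 0.01 0.05 0.01 -0.04 0.57 -1; -0.03 0.01 0.05 0.01 -0.04 0.57 -1; -0.03 0.01 0.05 0.01 -0.04 0.57 -1
```

```bash
python3 -m crank '-0.15 0.05 0.2 0 -0.15 0.55 -1; 0 0 0 0 0 0.55 -1; 0 0 0 0 0 0.5 -1; 0 0 0 0 0 0.4 -1'
python3 - <<'E'
from h import *
st(); Rm=ori(np.radians(40),np.radians(25)); plan([.60069,.03457,.07997],Rm)
p=viewer.camera('side'); cv2.imwrite('pics/s3.png',p['img'][:,:,::-1])
p=viewer.camera('top'); cv2.imwrite('pics/t3.png',p['img'][:,:,::-1])
f=lambda a:cv2.resize(a,None,fx=2.5,fy=2.5)
cv2.imwrite('pics/b3.png',np.hstack([f(cv2.imread('pics/s3.png')[130:290,160:320]),f(cv2.imread('pics/t3.png')[110:270,200:360])]))
E
```

```text
time: 4.68
position: [0.5791, 0.0115, 0.0936]
tool_rot: [0.793, 0.288, 0.506, -0.181]
ft_force: [0.1, 0.2, 0.4]
grip_width: 0.0872
t 4.675 q [-0.704  0.94   2.138  1.716  1.124 -1.506] p [0.5791 0.0115 0.0936] F [0.1 0.2 0.4] w 0.0872
[[0.323, 0.64, 0.698], [0.273, -0.769, 0.578], [0.906, 0.004, -0.423]]
dist [ 0.022  0.023 -0.014] rot deg [ 0.3 -0.   0.1] rows 1
0.06 -0 0.02 0.02 -0.1 0.85 -1
```

View pics/b3.png

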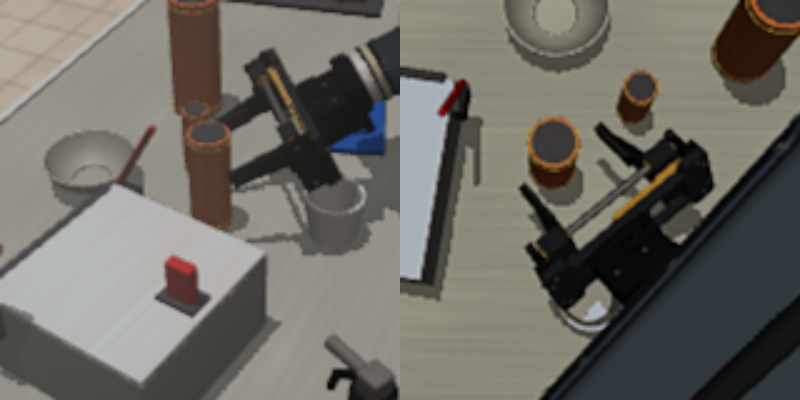

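```bash
python3 -m crank '0.05 0 0 0 -0.1 0.45 -1; 0 0 0 0 0 0.4 -1; 0 0 0 0 0 0 -1'
python3 - <<'E'
from h import *
st(); Rm=ori(np.radians(40),np.radians(25)); plan([.60069,.03457,.07997],Rm)
p=viewer.camera('side'); cv2.imwrite('pics/s4.png',p['img'][:,:,::-1])
p=viewer.camera('top'); cv2.imwrite('pics/t4.png',p['img'][:,:,::-1])
f=lambda a:cv2.resize(a,None,fx=2.5,fy=2.5)
cv2.imwrite('pics/b4.png',np.hstack([f(cv2.imread('pics/s4.png')[130:290,160:320]),f(cv2.imread('pics/t4.png')[110:270,200:360])]))
E
```

```text
time: 5.15
position: [0.6003, 0.0343, 0.0805]
tool_rot: [0.792, 0.289, 0.505, -0.182]
ft_force: [-0.5, -0.5, -0.3]
grip_width: 0.0869
t 5.15 q [-0.625  0.966  2.103  1.786  1.118 -1.497] p [0.6003 0.0343 0.0805] F [-0.5 -0.5 -0.3] w 0.0869
[[0.322, 0.643, 0.695], [0.274, -0.766, 0.581], [0.906, 0.004, -0.423]]
dist [ 0.     0.    -0.001] rot deg [ 0.1 -0.   0.2] rows 1
0.02 -0 0.04 -0.01 0 0.01 -1
```

View pics/b4.png

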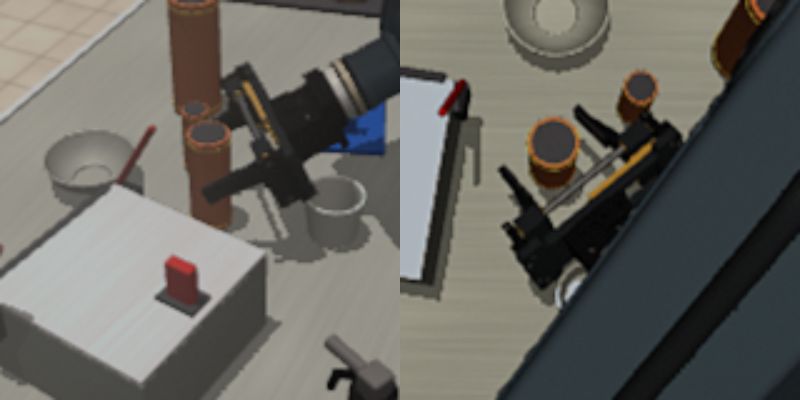

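Fingers straddle the tin (top-view tin top near (555,140) in the right crop, fingertips either side). Close gently, then firm.

```bash
python3 -m crank '0 0 0 0 0 0 1; 0 0 0 0 0 0 1; 0 0 0 0 0 0 1; 0 0 0 0 0 0 1; 0 0 0 0 0 0 1' 45
python3 - <<'E'
from h import *
st(); Rm=R.from_quat(robot.get_obs()['tool_rot']).as_matrix(); plan(robot.get_obs()['position']+[0,0,.11],Rm,g=1)
E
```

```text
time: 5.88
position: [0.6001, 0.0318, 0.0813]
tool_rot: [0.793, 0.288, 0.506, -0.181]
ft_force: [1.4, -1.0, 0.7]
grip_width: 0.049
t 5.875 q [-0.63   0.965  2.104  1.786  1.118 -1.497] p [0.6001 0.0318 0.0813] F [ 1.4 -1.   0.7] w 0.049
[[0.323, 0.639, 0.698], [0.273, -0.769, 0.578], [0.906, 0.004, -0.422]]
dist [0.   0.   0.11] rot deg [ 0.  0. -0.] rows 3
0 0 -0 0.83 0 -0.39 1; 0 0 -0 0.83 0 -0.39 1; 0 0 -0 0.83 0 -0.39 1
```

```bash
python3 -m crank '0 0 0 0.5 0 -0.25 1; 0 0 0 0.8 0 -0.4 1; 0 0 0 0.8 0 -0.4 1; 0 0 0 0.4 0 -0.2 1; 0 0 0 0 0 0 1'
python3 - <<'E'
from h import *
st()
p=viewer.camera('side'); cv2.imwrite('pics/s5.png',p['img'][:,:,::-1])
cv2.imwrite('pics/b5.png',cv2.resize(cv2.imread('pics/s5.png')[60:300,140:400],None,fx=2.3,fy=2.3))
E
```

```text
time: 6.5
position: [0.5952, 0.0298, 0.1889]
tool_rot: [0.798, 0.288, 0.498, -0.181]
ft_force: [-0.1, -0.3, -4.1]
grip_width: 0.0493
t 6.5 q [-0.636  0.683  2.115  1.632  1.065 -1.186] p [0.5952 0.0298 0.1889] F [-0.1 -0.3 -4.1] w 0.0493
[[0.338, 0.64, 0.691], [0.28, -0.769, 0.575], [0.899, -0.001, -0.438]]
```

View pics/b5.png

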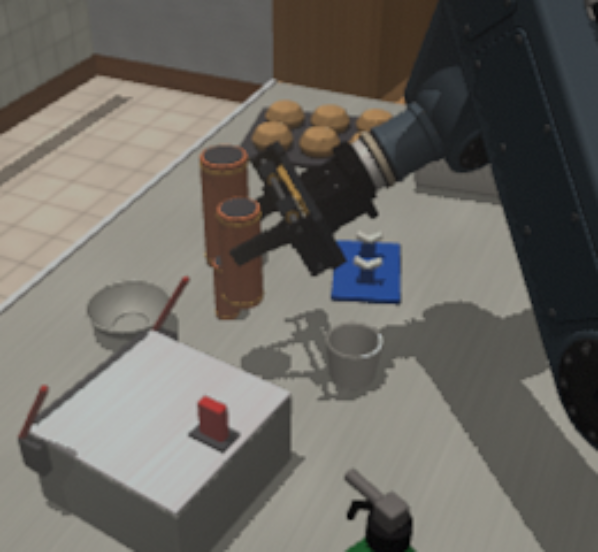

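```bash
cat > p2.py <<'E'
from h import *
rad=np.radians
Rf=ori(AY,rad(115)); hf=np.array([np.cos(AY),np.sin(AY),0])
def tf(z): return np.array([*CR,z])+.024*hf+.019*Rf[:,2]
T=np.array([.906,.004,-.422])
def tinax():
    o=robot.get_obs(); Rm=R.from_quat(o['tool_rot']).as_matrix(); a=Rm@T; g=o['position']-.019*Rm[:,2]; print('tin c',(g-.024*a).round(4),'axis',a.round(3)); return g-.024*a,a
E
python3 - <<'E'
from p2 import *
o=robot.get_obs(); Rm=R.from_quat(o['tool_rot']).as_matrix(); q=trace(o['q'],o['position'],Rm,tf(.17),Rf,28)
rv=(R.from_matrix(Rm).inv()*R.from_matrix(Rf)).as_rotvec()
for i in range(0,29,4):
    Ri=(R.from_matrix(Rm)*R.from_rotvec(rv*i/28)).as_matrix(); p=o['position']+(tf(.17)-o['position'])*i/28; g=p-.019*Ri[:,2]; c=g-.024*Ri@T
    print(i,'ends',(c+.065*Ri@T).round(3),(c-.065*Ri@T).round(3),'body minz',min((g-.051*Ri[:,2]+a*.0375*Ri[:,0]+b*.095*Ri[:,1])[2] for a in(-1,1) for b in (-1,1)).round(3))
plan(tf(.17),Rf,n=28,g=1)
E
```

```text
end q [-0.76  0.7   1.39  0.2   1.45  1.98] maxstep 0.16 rot [-40. -58. 112.]
0 ends [0.583 0.019 0.238] [0.58  0.018 0.108] body minz 0.185
4 ends [ 0.581 -0.023  0.234] [ 0.548 -0.012  0.108] body minz 0.175
8 ends [ 0.579 -0.067  0.227] [ 0.521 -0.038  0.114] body minz 0.172
12 ends [ 0.575 -0.113  0.218] [ 0.5   -0.063  0.124] body minz 0.176
16 ends [ 0.568 -0.16   0.207] [ 0.487 -0.088  0.137] body minz 0.186
20 ends [ 0.559 -0.207  0.195] [ 0.481 -0.114  0.15 ] body minz 0.196
24 ends [ 0.547 -0.254  0.182] [ 0.482 -0.144  0.161] body minz 0.196
28 ends [ 0.531 -0.3    0.17 ] [ 0.489 -0.177  0.17 ] body minz 0.2
dist [-0.08  -0.284 -0.035] rot deg [-39.7 -57.6 111.9] rows 28
-0.28 -0.41 0.8 -0.12 0.15 -0.18 1; -0.28 -0.41 0.8 -0.12 0.16 -0.17 1; -0.28 -0.41 0.8 -0.11 0.17 -0.16 1; -0.28 -0.41 0.8 -0.11 0.19 -0.16 1; -0.28 -0.41 0.8 -0.1 0.2 -0.15 1
-0.28 -0.41 0.8 -0.09 0.21 -0.14 1; -0.28 -0.41 0.8 -0.08 0.22 -0.13 1; -0.28 -0.41 0.8 -0.07 0.22 -0.12 1; -0.28 -0.41 0.8 -0.06 0.23 -0.12 1; -0.28 -0.41 0.8 -0.04 0.24 -0.11 1
-0.28 -0.41 0.8 -0.03 0.24 -0.1 1; -0.28 -0.41 0.8 -0.02 0.25 -0.09 1; -0.28 -0.41 0.8 -0 0.25 -0.09 1; -0.28 -0.41 0.8 0.01 0.25 -0.08 1; -0.28 -0.41 0.8 0.03 0.25 -0.07 1
-0.28 -0.41 0.8 0.04 0.25 -0.07 1; -0.28 -0.41 0.8 0.06 0.25 -0.07 1; -0.28 -0.41 0.8 0.07 0.25 -0.06 1; -0.28 -0.41 0.8 0.09 0.24 -0.06 1; -0.28 -0.41 0.8 0.1 0.24 -0.06 1
-0.28 -0.41 0.8 0.12 0.23 -0.05 1; -0.28 -0.41 0.8 0.13 0.23 -0.05 1; -0.28 -0.41 0.8 0.14 0.22 -0.05 1; -0.28 -0.41 0.8 0.16 0.21 -0.05 1; -0.28 -0.41 0.8 0.17 0.2 -0.05 1
-0.28 -0.41 0.8 0.18 0.19 -0.05 1; -0.28 -0.41 0.8 0.19 0.18 -0.06 1; -0.28 -0.41 0.8 0.2 0.16 -0.06 1
```

```bash
python3 -m crank '-0.28 -0.41 0.8 -0.12 0.15 -0.18 1; -0.28 -0.41 0.8 -0.12 0.16 -0.17 1; -0.28 -0.41 0.8 -0.11 0.17 -0.16 1; -0.28 -0.41 0.8 -0.11 0.19 -0.16 1; -0.28 -0.41 0.8 -0.1 0.2 -0.15 1'
python3 -m crank '-0.28 -0.41 0.8 -0.09 0.21 -0.14 1; -0.28 -0.41 0.8 -0.08 0.22 -0.13 1; -0.28 -0.41 0.8 -0.07 0.22 -0.12 1; -0.28 -0.41 0.8 -0.06 0.23 -0.12 1; -0.28 -0.41 0.8 -0.04 0.24 -0.11 1'
python3 -m crank '-0.28 -0.41 0.8 -0.03 0.24 -0.1 1; -0.28 -0.41 0.8 -0.02 0.25 -0.09 1; -0.28 -0.41 0.8 0 0.25 -0.09 1; -0.28 -0.41 0.8 0.01 0.25 -0.08 1; -0.28 -0.41 0.8 0.03 0.25 -0.07 1'
python3 - <<'E'
from p2 import *
st(); tinax(); plan(tf(.17),Rf,g=1,n=13)
E
```

```text
time: 7.18
position: [0.5762, -0.0207, 0.1714]
tool_rot: [0.892, 0.122, 0.391, -0.193]
ft_force: [-0.6, 0.2, -3.8]
grip_width: 0.0491
time: 7.8
position: [0.5554, -0.0698, 0.1553]
tool_rot: [0.943, -0.048, 0.264, -0.196]
ft_force: [0.8, 0.0, -3.6]
grip_width: 0.0491
time: 8.43
position: [0.5336, -0.1162, 0.1389]
tool_rot: [0.951, -0.214, 0.122, -0.189]
ft_force: [0.5, 0.1, -3.3]
grip_width: 0.0489
t 8.425 q [-0.678  0.53   1.883  0.661  0.789  0.846] p [ 0.5336 -0.1162  0.1389] F [ 0.5  0.1 -3.3] w 0.0489
[[0.879, -0.36, 0.313], [-0.452, -0.837, 0.307], [0.152, -0.412, -0.899]]
tin c [ 0.5117 -0.109   0.1436] axis [ 0.663 -0.543  0.515]
dist [-0.019 -0.138  0.014] rot deg [-16.5 -22.1  49.7] rows 13
-0.25 -0.34 0.76 0.09 0.22 -0.12 1; -0.25 -0.34 0.76 0.1 0.22 -0.11 1; -0.25 -0.34 0.76 0.11 0.21 -0.11 1; -0.25 -0.34 0.76 0.13 0.21 -0.11 1; -0.25 -0.34 0.76 0.14 0.2 -0.11 1
-0.25 -0.34 0.76 0.15 0.2 -0.11 1; -0.25 -0.34 0.76 0.16 0.19 -0.11 1; -0.25 -0.34 0.76 0.16 0.18 -0.11 1; -0.25 -0.34 0.76 0.17 0.17 -0.11 1; -0.25 -0.34 0.76 0.18 0.16 -0.11 1
-0.25 -0.34 0.76 0.19 0.15 -0.12 1; -0.25 -0.34 0.76 0.19 0.14 -0.12 1; -0.25 -0.34 0.76 0.2 0.13 -0.12 1
```

```bash
python3 -m crank '-0.25 -0.34 0.76 0.1 0.22 -0.15 1; -0.25 -0.34 0.76 0.1 0.22 -0.15 1; -0.25 -0.34 0.76 0.11 0.21 -0.15 1; -0.25 -0.34 0.76 0.13 0.21 -0.15 1; -0.25 -0.34 0.76 0.14 0.2 -0.15 1'
python3 -m crank '-0.25 -0.34 0.76 0.15 0.2 -0.15 1; -0.25 -0.34 0.76 0.16 0.19 -0.15 1; -0.25 -0.34 0.76 0.16 0.18 -0.15 1; -0.25 -0.34 0.76 0.17 0.17 -0.15 1; -0.25 -0.34 0.76 0.18 0.16 -0.15 1'
python3 - <<'E'
from p2 import *
st(); tinax(); plan(tf(.15),Rf,g=1)
p=viewer.camera('side'); cv2.imwrite('pics/s6.png',p['img'][:,:,::-1])
p=viewer.camera('top'); cv2.imwrite('pics/t6.png',p['img'][:,:,::-1])
f=lambda a:cv2.resize(a,None,fx=2,fy=2)
cv2.imwrite('pics/b6.png',np.hstack([f(cv2.imread('pics/s6.png')[90:290,200:400]),f(cv2.imread('pics/t6.png')[110:310,240:440])]))
E
```

```text
time: 9.05
position: [0.5178, -0.1669, 0.1407]
tool_rot: [0.916, -0.362, -0.011, -0.174]
ft_force: [-0.6, -0.3, -4.5]
grip_width: 0.049
time: 9.68
position: [0.5045, -0.2192, 0.1417]
tool_rot: [0.844, -0.496, -0.143, -0.147]
ft_force: [0.5, -0.4, -3.9]
grip_width: 0.0492
t 9.675 q [-0.742  0.666  1.505  0.233  1.328  1.794] p [ 0.5045 -0.2192  0.1417] F [ 0.5 -0.4 -3.9] w 0.0492
[[0.468, -0.879, -0.095], [-0.794, -0.465, 0.391], [-0.388, -0.107, -0.916]]
tin c [ 0.4953 -0.2053  0.1583] axis [ 0.461 -0.886  0.035]
dist [ 0.011 -0.035 -0.009] rot deg [-2.1 -1.6 10.4] rows 3
-0.14 -0.11 0.7 0.3 0.07 -0.05 1; -0.14 -0.11 0.7 0.3 0.05 -0.05 1; -0.14 -0.11 0.7 0.3 0.03 -0.06 1
```

View pics/b6.png

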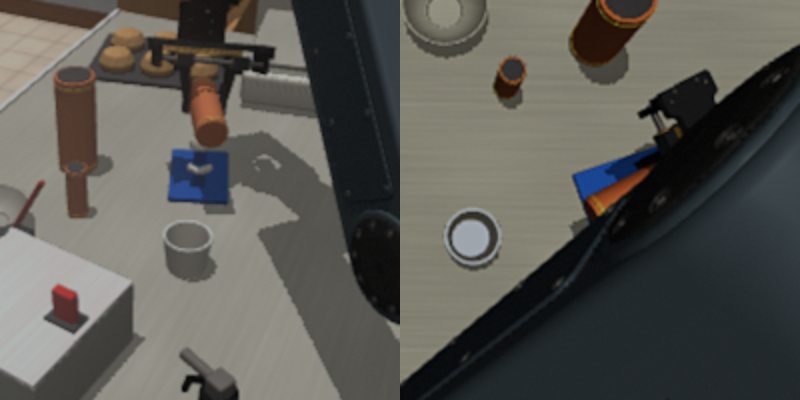

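```bash
python3 -m crank '-0.15 -0.1 0.75 0.3 0.05 -0.05 1; -0.15 -0.1 0.7 0.3 0.05 -0.05 1; -0.15 -0.1 0.7 0.3 0.05 -0.05 1; 0 0 0 0 0 0 1'
python3 - <<'E'
from p2 import *
st(); tinax(); plan(tf(.11),Rf,g=1,n=3)
E
```

```text
time: 10.28
position: [0.5126, -0.2506, 0.1263]
tool_rot: [0.794, -0.566, -0.182, -0.125]
ft_force: [0.8, -0.0, -3.1]
grip_width: 0.0492
t 10.275 q [-0.757  0.736  1.407  0.197  1.405  1.979] p [ 0.5126 -0.2506  0.1263] F [ 0.8 -0.  -3.1] w 0.0492
[[0.293, -0.945, -0.147], [-0.854, -0.328, 0.405], [-0.431, 0.007, -0.902]]
tin c [ 0.5076 -0.2356  0.1437] axis [ 0.324 -0.946 -0.009]
dist [ 0.002 -0.003 -0.034] rot deg [ 0.3  0.5 -0.2] rows 3
0.02 0.03 -0.01 0.15 -0.01 0.24 1; 0.02 0.03 -0.01 0.15 -0.01 0.24 1; 0.02 0.03 -0.01 0.15 -0.01 0.24 1
```

```bash
python3 -m crank '0 0 0 0.15 0 0.2 1; 0 0 0 0.15 0 0.2 1; 0 0 0 0 0 0 1'
python3 - <<'E'
from p2 import *
st(); c,a=tinax(); plan(tf(.072),Rf,g=1,n=3)
p=viewer.camera('side'); im=p['img'][:,:,::-1].copy(); cv2.imwrite('pics/s7.png',im)
im=cv2.resize(im[120:220,240:380],None,fx=5,fy=5,interpolation=cv2.INTER_CUBIC)
pr=np.cross(a,[0,0,1]); 
def dr(P,col):
    u=proj('side',P); u=((u[0]-240+.5)*5-.5,(u[1]-120+.5)*5-.5); cv2.circle(im,(int(u[0]),int(u[1])),2,col,-1)
for s in (-.065,.065):
    for t in np.linspace(0,2*np.pi,24): dr(c+s*a+.025*(np.cos(t)*pr+np.sin(t)*np.array([0,0,1])),(0,255,0))
ex=np.array([-np.sin(AY),np.cos(AY),0]); ey=np.array([np.cos(AY),np.sin(AY),0])
for i in np.linspace(-1,1,15):
    for P in ([i*.05,.075],[i*.05,-.075],[.05,i*.075],[-.05,i*.075]): dr(np.array([*CR,.01])+P[0]*ex+P[1]*ey,(0,0,255))
cv2.imwrite('pics/b7.png',im)
E
```

```text
time: 10.65
position: [0.5123, -0.2517, 0.1043]
tool_rot: [0.795, -0.564, -0.184, -0.126]
ft_force: [0.5, -0.9, -3.7]
grip_width: 0.0492
t 10.65 q [-0.759  0.768  1.413  0.198  1.373  1.967] p [ 0.5123 -0.2517  0.1043] F [ 0.5 -0.9 -3.7] w 0.0492
[[0.295, -0.944, -0.15], [-0.851, -0.331, 0.408], [-0.435, 0.007, -0.9]]
tin c [ 0.5073 -0.2368  0.1217] axis [ 0.327 -0.944 -0.014]
dist [ 0.003 -0.002 -0.05 ] rot deg [ 0.4  0.8 -0. ] rows 3
0.03 0.05 -0 0.2 -0.02 0.36 1; 0.03 0.05 -0 0.2 -0.02 0.36 1; 0.03 0.05 -0 0.2 -0.02 0.36 1
```

View pics/b7.png

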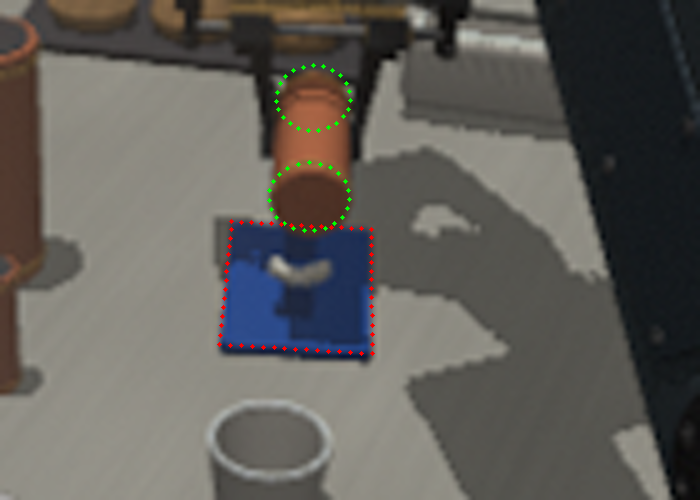

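```bash
python3 -m crank '0 0 0 0.2 0 0.32 1; 0 0.05 0 0.2 0 0.3 1; 0 0.05 0 0.08 0 0.12 1; 0 0 0 0 0 0 1'
python3 - <<'E'
from p2 import *
st(); c,a=tinax(); plan(tf(.070),Rf,g=1,n=2)
E
```

```text
time: 11.2
position: [0.514, -0.2563, 0.0673]
tool_rot: [0.796, -0.565, -0.18, -0.124]
ft_force: [-0.7, 0.3, -4.0]
grip_width: 0.0493
t 11.2 q [-0.761  0.818  1.422  0.197  1.306  1.954] p [ 0.514  -0.2563  0.0673] F [-0.7  0.3 -4. ] w 0.0493
[[0.297, -0.944, -0.146], [-0.855, -0.331, 0.4], [-0.426, 0.006, -0.905]]
tin c [ 0.5089 -0.2412  0.0845] axis [ 0.327 -0.944 -0.004]
dist [ 0.001  0.002 -0.014] rot deg [ 0.4  0.2 -0. ] rows 2
0.04 0.02 -0 0.05 -0.02 0.17 1; 0.04 0.02 -0 0.05 -0.02 0.17 1
```

```bash
python3 -m crank '0 0.05 0 0.05 0 0.15 1; 0 0 0 0.05 0 0.1 1; 0 0 0 0 0 0.02 1'
python3 - <<'E'
from p2 import *
st(); c,a=tinax()
E
```

```text
time: 11.58
position: [0.5142, -0.2558, 0.0559]
tool_rot: [0.796, -0.565, -0.177, -0.123]
ft_force: [-0.0, -1.3, -1.6]
grip_width: 0.0493
t 11.575 q [-0.759  0.832  1.429  0.198  1.279  1.951] p [ 0.5142 -0.2558  0.0559] F [-0.  -1.3 -1.6] w 0.0493
[[0.298, -0.944, -0.143], [-0.857, -0.331, 0.395], [-0.42, 0.005, -0.907]]
tin c [ 0.5091 -0.2406  0.0731] axis [ 0.327 -0.944  0.002]
```

```bash
python3 -m crank '0 0 0 0.02 0 0.05 1; 0 0 0 0 0 0 1'
python3 - <<'E'
from p2 import *
st(); c,a=tinax()
E
```

```text
time: 11.82
position: [0.5146, -0.2556, 0.0558]
tool_rot: [0.796, -0.565, -0.177, -0.123]
ft_force: [0.3, 1.1, -2.7]
grip_width: 0.0489
t 11.825 q [-0.759  0.832  1.429  0.199  1.28   1.95 ] p [ 0.5146 -0.2556  0.0558] F [ 0.3  1.1 -2.7] w 0.0489
[[0.299, -0.944, -0.143], [-0.856, -0.331, 0.396], [-0.421, 0.004, -0.907]]
tin c [ 0.5095 -0.2404  0.073 ] axis [ 0.327 -0.944  0.001]
```

```bash
python3 -m crank '0 0 0 0.06 0 0.12 1'
python3 - <<'E'
from p2 import *
st(); c,a=tinax()
p=viewer.camera('side'); im=p['img'][:,:,::-1].copy(); cv2.imwrite('pics/s8.png',im)
cv2.imwrite('pics/b8.png',cv2.resize(im[120:220,240:380],None,fx=5,fy=5,interpolation=cv2.INTER_CUBIC))
E
```

```text
time: 11.95
position: [0.5152, -0.2555, 0.0546]
tool_rot: [0.796, -0.565, -0.178, -0.125]
ft_force: [-1.5, -1.2, 34.0]
grip_width: 0.0493
t 11.95 q [-0.76   0.835  1.427  0.201  1.28   1.948] p [ 0.5152 -0.2555  0.0546] F [-1.5 -1.2 34. ] w 0.0493
[[0.299, -0.944, -0.142], [-0.855, -0.331, 0.399], [-0.423, 0.002, -0.906]]
tin c [ 0.5101 -0.2405  0.0719] axis [ 0.327 -0.945 -0.001]
```

View pics/b8.png

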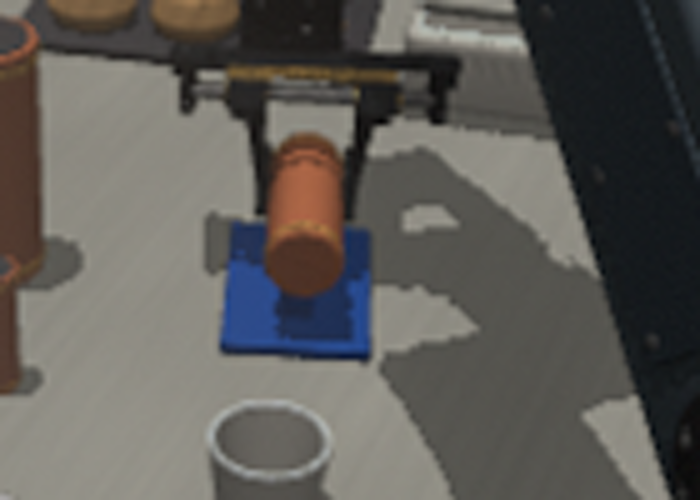

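```bash
python3 -m crank '0 0 0 0 0 0 1; 0 0 0 0 0 0 0.2; 0 0 0 0 0 0 -0.4; 0 0 0 0 0 0 -1; 0 0 0 0 0 0 -1'
python3 - <<'E'
from p2 import *
st()
p=viewer.camera('side'); im=p['img'][:,:,::-1].copy(); cv2.imwrite('pics/s9.png',im)
cv2.imwrite('pics/b9.png',cv2.resize(im[120:220,240:380],None,fx=5,fy=5,interpolation=cv2.INTER_CUBIC))
E
```

```text
time: 12.62
position: [0.5155, -0.2554, 0.0548]
tool_rot: [0.796, -0.565, -0.177, -0.125]
ft_force: [-0.3, -0.7, -0.4]
grip_width: 0.0711
t 12.625 q [-0.759  0.834  1.427  0.202  1.28   1.948] p [ 0.5155 -0.2554  0.0548] F [-0.3 -0.7 -0.4] w 0.0711
[[0.299, -0.944, -0.141], [-0.855, -0.331, 0.399], [-0.423, 0.002, -0.906]]
```

View pics/b9.png

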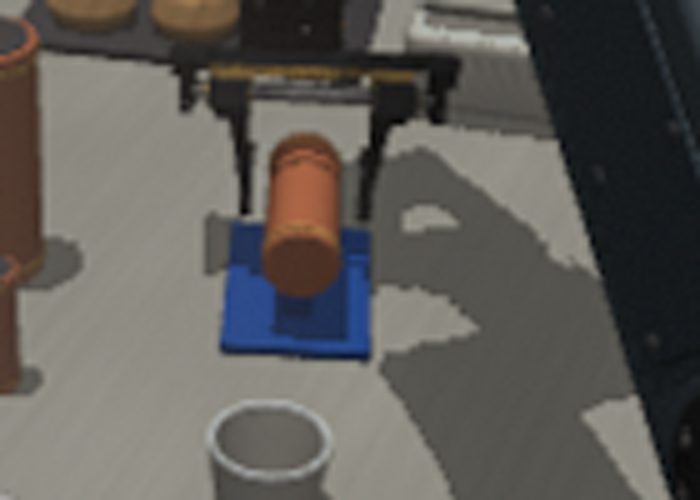

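```bash
python3 -m crank '0 0 0 0 0 0 -1; 0 0 0 0 0 -0.4 -1; 0 0 0 0 0 -0.8 -1; 0 0 0 0 0 -0.8 -1; 0 0 0 0 0 -0.8 -1'
python3 -m crank '0 0 0 0 0 -0.8 -1; 0 0 0 0 0 -0.8 -1'
python3 - <<'E'
from p2 import *
st()
p=viewer.camera('side'); im=p['img'][:,:,::-1].copy(); cv2.imwrite('pics/s10.png',im)
im=cv2.resize(im[120:220,240:380],None,fx=5,fy=5,interpolation=cv2.INTER_CUBIC)
ex=np.array([-np.sin(AY),np.cos(AY),0]); ey=np.array([np.cos(AY),np.sin(AY),0]); c=np.array([*CR,.069])
def dr(P,col):
    u=proj('side',P); u=((u[0]-240+.5)*5-.5,(u[1]-120+.5)*5-.5); cv2.circle(im,(int(u[0]),int(u[1])),2,col,-1)
for s in (-.065,.065):
    for t in np.linspace(0,2*np.pi,24): dr(c+s*ey+.025*(np.cos(t)*ex+np.sin(t)*np.array([0,0,1])),(0,255,0))
cv2.imwrite('pics/b10.png',im)
E
```

```text
time: 13.3
position: [0.5309, -0.3008, 0.1598]
tool_rot: [0.796, -0.565, -0.18, -0.125]
ft_force: [0.8, 0.0, -0.0]
grip_width: 0.0871
time: 13.55
position: [0.5406, -0.3283, 0.2222]
tool_rot: [0.796, -0.565, -0.178, -0.125]
ft_force: [-0.3, -0.6, 0.4]
grip_width: 0.0867
t 13.55 q [-0.808  0.715  1.141  0.175  1.689  1.982] p [ 0.5406 -0.3283  0.2222] F [-0.3 -0.6  0.4] w 0.0867
[[0.298, -0.944, -0.143], [-0.855, -0.331, 0.4], [-0.425, 0.003, -0.905]]
```

View pics/b10.png

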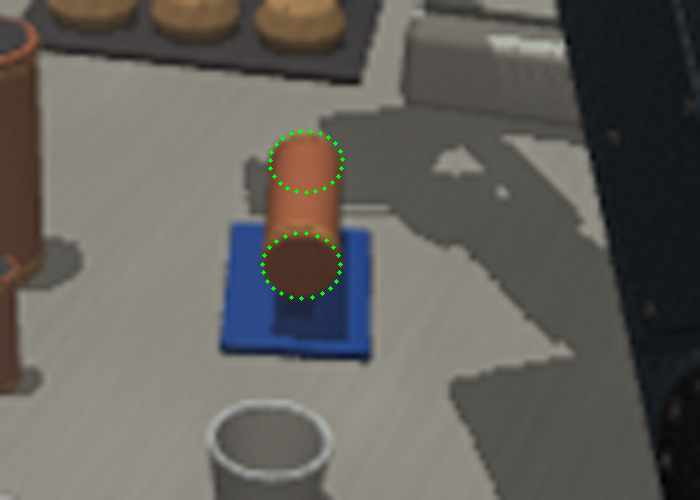

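```bash
cat > p3.py <<'E'
from h import *
rad=np.radians
ax=np.array([np.cos(LY),np.sin(LY),0]); Z=np.array([0,0,1.])
H=np.array([*HZ,.100])
def grip(a): return H+(-.17*np.cos(a)+.034*np.sin(a))*ax+(.17*np.sin(a)+.034*np.cos(a))*Z
def RT(t=0): return ori(LY,rad(90)+t)   # t>0: tip tilted back toward robot
def tcp(a,t=0): return grip(a)+.019*RT(t)[:,2]
def ang():
    o=robot.get_obs(); g=o['position']-.019*R.from_quat(o['tool_rot']).as_matrix()[:,2]-H; x=g@ax; a=np.arctan2(g[2],-x)-np.arctan2(.034,.17); print('grip',g.round(4),'r',round(np.hypot(x,g[2]),4),'ang deg',np.degrees(a).round(1),'lat',(g@np.cross(Z,ax)).round(4)); return a
E
python3 - <<'E'
from p3 import *
print(grip(0),grip(rad(60)))
o=robot.get_obs(); Rm=R.from_quat(o['tool_rot']).as_matrix(); 
for t in (0,.2):
    q=trace(o['q'],o['position'],Rm,tcp(0,t)+[0,0,.11],RT(t),20); q=trace(q,tcp(0,t)+[0,0,.11],RT(t),tcp(0,t),RT(t)); 
    pp=tcp(0,t)
    for a in range(10,61,10):
        q=trace(q,pp,RT(t),tcp(rad(a),t),RT(t),3); pp=tcp(rad(a),t)
plan(tcp(0)+[0,0,.11],RT(),n=18)
E
```

```text
[0.5002237  0.24303411 0.134     ] [0.61344084 0.22631566 0.26422432]
  end q [0.25 0.43 1.61 0.   1.1  1.97] maxstep 0.06 rot [-13.  22. -61.]
  end q [0.25 0.59 1.7  0.   0.85 1.97] maxstep 0.01 rot [0. 0. 0.]
  end q [0.25 0.55 1.67 0.   0.93 1.96] maxstep 0.03 rot [0. 0. 0.]
  end q [0.24 0.52 1.61 0.   1.   1.95] maxstep 0.03 rot [0. 0. 0.]
  end q [0.22 0.51 1.55 0.   1.08 1.94] maxstep 0.02 rot [0. 0. 0.]
  end q [0.21 0.51 1.48 0.   1.15 1.93] maxstep 0.02 rot [0. 0. 0.]
  end q [0.2  0.52 1.41 0.   1.21 1.91] maxstep 0.03 rot [0. 0. 0.]
  end q [0.18 0.54 1.33 0.   1.27 1.9 ] maxstep 0.03 rot [0. 0. 0.]
  end q [0.21 0.5  1.49 0.07 1.34 1.91] maxstep 0.06 rot [-19.  12. -59.]
  end q [0.21 0.64 1.58 0.08 1.1  1.89] maxstep 0.01 rot [0. 0. 0.]
  end q [0.21 0.61 1.55 0.08 1.17 1.89] maxstep 0.02 rot [0. 0. 0.]
  end q [0.2  0.59 1.49 0.07 1.25 1.89] maxstep 0.02 rot [0. 0. 0.]
  end q [0.19 0.58 1.43 0.07 1.32 1.89] maxstep 0.02 rot [0. 0. 0.]
  end q [0.18 0.58 1.36 0.07 1.39 1.88] maxstep 0.02 rot [0. 0. 0.]
  end q [0.17 0.6  1.28 0.06 1.45 1.87] maxstep 0.03 rot [0. 0. 0.]
  end q [0.16 0.62 1.19 0.06 1.51 1.86] maxstep 0.03 rot [0. 0. 0.]
dist [-0.043  0.575 -0.001] rot deg [-13.4  22.1 -61.3] rows 18
-0.15 0.25 -0.68 -0.7 -0.21 0.32 -1; -0.15 0.25 -0.68 -0.7 -0.25 0.31 -1; -0.15 0.25 -0.68 -0.69 -0.3 0.29 -1; -0.15 0.25 -0.68 -0.67 -0.34 0.27 -1; -0.15 0.25 -0.68 -0.66 -0.38 0.25 -1
-0.15 0.25 -0.68 -0.64 -0.43 0.23 -1; -0.15 0.25 -0.68 -0.62 -0.47 0.21 -1; -0.15 0.25 -0.68 -0.59 -0.51 0.19 -1; -0.15 0.25 -0.68 -0.56 -0.54 0.17 -1; -0.15 0.25 -0.68 -0.53 -0.58 0.15 -1
-0.15 0.25 -0.68 -0.5 -0.61 0.14 -1; -0.15 0.25 -0.68 -0.47 -0.64 0.12 -1; -0.15 0.25 -0.68 -0.43 -0.67 0.1 -1; -0.15 0.25 -0.68 -0.39 -0.69 0.08 -1; -0.15 0.25 -0.68 -0.35 -0.72 0.06 -1
-0.15 0.25 -0.68 -0.31 -0.74 0.05 -1; -0.15 0.25 -0.68 -0.27 -0.75 0.03 -1; -0.15 0.25 -0.68 -0.22 -0.77 0.02 -1
```

```bash
python3 -m crank '-0.15 0.25 -0.7 -0.7 -0.2 0.25 -1; -0.15 0.25 -0.7 -0.7 -0.25 0.25 -1; -0.15 0.25 -0.7 -0.7 -0.3 0.25 -1; -0.15 0.25 -0.7 -0.65 -0.35 0.25 -1; -0.15 0.25 -0.7 -0.65 -0.4 0.2 -1'
python3 -m crank '-0.15 0.25 -0.7 -0.65 -0.45 0.2 -1; -0.15 0.25 -0.7 -0.6 -0.45 0.2 -1; -0.15 0.25 -0.7 -0.6 -0.5 0.15 -1; -0.15 0.25 -0.7 -0.55 -0.55 0.15 -1; -0.15 0.25 -0.7 -0.55 -0.6 0.1 -1'
python3 - <<'E'
from p3 import *
st(); plan(tcp(0)+[0,0,.10],RT(),n=9)
p=viewer.camera('top'); im=p['img'][:,:,::-1].copy(); cv2.imwrite('pics/t11.png',im)
E
```

```text
time: 14.22
position: [0.5336, -0.1777, 0.2392]
tool_rot: [0.887, -0.437, -0.119, -0.089]
ft_force: [0.6, 0.0, -0.4]
grip_width: 0.0871
time: 14.85
position: [0.521, -0.0145, 0.2475]
tool_rot: [0.953, -0.293, -0.065, -0.052]
ft_force: [-0.2, -0.1, 0.3]
grip_width: 0.0871
t 14.85 q [-0.305  0.405  1.593  0.108  1.276  1.824] p [ 0.521  -0.0145  0.2475] F [-0.2 -0.1  0.3] w 0.0871
[[0.821, -0.564, -0.093], [-0.551, -0.823, 0.137], [-0.154, -0.062, -0.986]]
dist [-0.021  0.258 -0.032] rot deg [ -5.5   7.9 -25.7] rows 9
-0.12 0.18 -0.57 -0.43 -0.55 0.19 -1; -0.12 0.18 -0.57 -0.4 -0.57 0.18 -1; -0.12 0.18 -0.57 -0.38 -0.59 0.17 -1; -0.12 0.18 -0.57 -0.35 -0.61 0.16 -1; -0.12 0.18 -0.57 -0.32 -0.63 0.14 -1
-0.12 0.18 -0.57 -0.29 -0.65 0.13 -1; -0.12 0.18 -0.57 -0.26 -0.66 0.12 -1; -0.12 0.18 -0.57 -0.23 -0.68 0.11 -1; -0.12 0.18 -0.57 -0.19 -0.69 0.1 -1
```

View pics/t11.png

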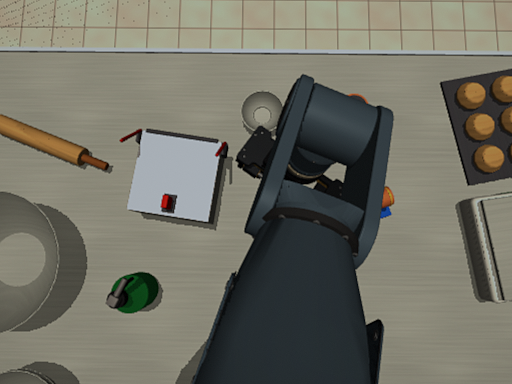

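```bash
python3 -m crank '-0.1 0.2 -0.55 -0.45 -0.55 0.15 -1; -0.1 0.2 -0.55 -0.4 -0.55 0.15 -1; -0.1 0.2 -0.55 -0.4 -0.6 0.15 -1; -0.1 0.2 -0.55 -0.35 -0.6 0.1 -1; -0.1 0.2 -0.55 -0.3 -0.65 0.1 -1'
python3 -m crank '-0.1 0.2 -0.55 -0.3 -0.65 0.1 -1; -0.1 0.2 -0.55 -0.25 -0.65 0.1 -1; -0.1 0.2 -0.55 -0.25 -0.7 0.1 -1; -0.1 0.2 -0.55 -0.2 -0.7 0.1 -1'
python3 - <<'E'
from p3 import *
st(); plan(tcp(0)+[0,0,.07],RT(),n=3)
for n in ('side','top'):
    p=viewer.camera(n); cv2.imwrite(f'pics/{n}12.png',p['img'][:,:,::-1])
f=lambda a:cv2.resize(a,None,fx=2,fy=2)
cv2.imwrite('pics/b12.png',np.hstack([f(cv2.imread('pics/side12.png')[130:330,130:330]),f(cv2.imread('pics/top12.png')[90:290,90:290])]))
E
```

```text
time: 15.52
position: [0.5084, 0.1351, 0.2427]
tool_rot: [0.984, -0.172, -0.018, -0.027]
ft_force: [0.8, 0.2, 0.4]
grip_width: 0.0867
time: 16.02
position: [0.5001, 0.2536, 0.2348]
tool_rot: [0.997, -0.076, 0.02, -0.005]
ft_force: [0.9, -0.4, 0.2]
grip_width: 0.0873
t 16.025 q [ 0.272  0.41   1.611 -0.004  1.079  1.996] p [0.5001 0.2536 0.2348] F [ 0.9 -0.4  0.2] w 0.0873
[[0.988, -0.151, 0.04], [-0.151, -0.989, 0.008], [0.039, -0.014, -0.999]]
dist [ 0.    -0.011 -0.05 ] rot deg [-0.8 -2.2 -0.3] rows 3
-0.05 -0.15 -0.02 -0 0.09 0.41 -1; -0.05 -0.15 -0.02 0 0.09 0.41 -1; -0.05 -0.15 -0.02 0.01 0.09 0.41 -1
```

View pics/b12.png

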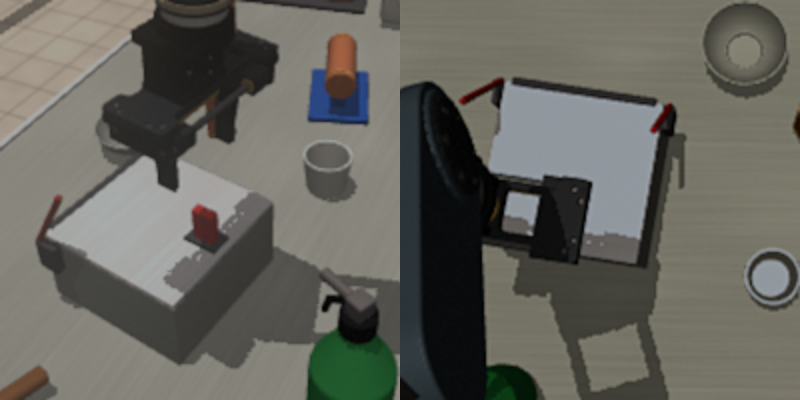

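```bash
python3 -m crank '-0.15 -0.4 -0.05 0 0.2 0.5 -1; 0 0 0 0 0.05 0.5 -1; 0 0 0 0 0 0.5 -1; 0 0 0 0 0 0.5 -1'
python3 - <<'E'
from p3 import *
st(); plan(tcp(0)+[0,0,.002],RT(),n=2)
for n in ('side','top'):
    p=viewer.camera(n); cv2.imwrite(f'pics/{n}13.png',p['img'][:,:,::-1])
f=lambda a:cv2.resize(a,None,fx=2,fy=2)
cv2.imwrite('pics/b13.png',np.hstack([f(cv2.imread('pics/side13.png')[130:330,130:330]),f(cv2.imread('pics/top13.png')[90:290,90:290])]))
E
```

```text
time: 16.62
position: [0.5009, 0.2399, 0.1516]
tool_rot: [0.997, -0.075, 0.0, 0.0]
ft_force: [0.2, -0.9, -0.3]
grip_width: 0.0869
t 16.625 q [ 2.460e-01  5.300e-01  1.678e+00 -1.000e-03  9.350e-01  1.967e+00] p [0.5009 0.2399 0.1516] F [ 0.2 -0.9 -0.3] w 0.0869
[[0.989, -0.149, -0.0], [-0.149, -0.989, -0.001], [0.0, 0.001, -1.0]]
dist [-0.001  0.003 -0.035] rot deg [ 0.  -0.  -0.2] rows 2
0 -0 -0.02 -0.01 -0.04 0.43 -1; 0 -0 -0.02 -0.01 -0.04 0.43 -1
```

View pics/b13.png

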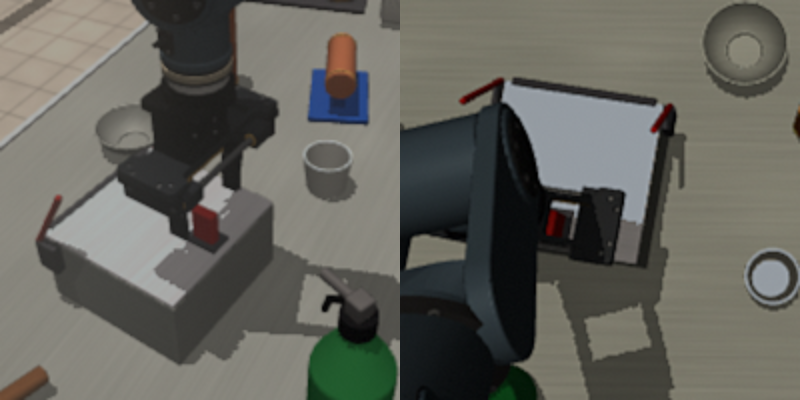

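```bash
python3 -m crank '0 0 0 0 -0.05 0.45 -1; 0 0 0 0 -0.05 0.35 -1; 0 0 0 0 0 0 -1'
python3 - <<'E'
from p3 import *
st(); ang()
E
```

```text
time: 17.1
position: [0.5013, 0.2406, 0.1173]
tool_rot: [0.997, -0.077, -0.003, 0.002]
ft_force: [-0.1, 0.7, 0.3]
grip_width: 0.0872
t 17.1 q [ 2.470e-01  5.840e-01  1.697e+00 -1.000e-03  8.670e-01  1.973e+00] p [0.5013 0.2406 0.1173] F [-0.1  0.7  0.3] w 0.0872
[[0.988, -0.154, -0.006], [-0.154, -0.988, -0.003], [-0.006, 0.004, -1.0]]
grip [-0.167   0.0225  0.0363] r 0.1724 ang deg 0.8 lat -0.0022
```

```bash
python3 -m crank '0 0 0 0 0 0 1; 0 0 0 0 0 0 1; 0 0 0 0 0 0 1; 0 0 0 0 0 0 1; 0 0 0 0 0 0 1' 25
python3 -m crank '0 0 0 0 0 0 1; 0 0 0 0 0 0 1'
python3 - <<'E'
from p3 import *
st(); ang()
for n in ('side','top'):
    p=viewer.camera(n); cv2.imwrite(f'pics/{n}14.png',p['img'][:,:,::-1])
f=lambda a:cv2.resize(a,None,fx=2,fy=2)
cv2.imwrite('pics/b14.png',np.hstack([f(cv2.imread('pics/side14.png')[130:330,130:330]),f(cv2.imread('pics/top14.png')[90:290,90:290])]))
E
```

```text
time: 17.73
position: [0.5028, 0.2409, 0.1196]
tool_rot: [0.997, -0.077, -0.001, 0.001]
ft_force: [-0.1, 0.1, -0.6]
grip_width: 0.0448
time: 17.98
position: [0.5028, 0.241, 0.1197]
tool_rot: [0.997, -0.077, -0.001, 0.001]
ft_force: [0.2, -0.3, -0.1]
grip_width: 0.025
t 17.975 q [ 2.470e-01  5.810e-01  1.695e+00 -1.000e-03  8.680e-01  1.973e+00] p [0.5028 0.241  0.1197] F [ 0.2 -0.3 -0.1] w 0.025
[[0.988, -0.153, -0.002], [-0.153, -0.988, -0.002], [-0.002, 0.002, -1.0]]
grip [-0.1656  0.0228  0.0387] r 0.1716 ang deg 1.7 lat -0.0017
```

View pics/b14.png

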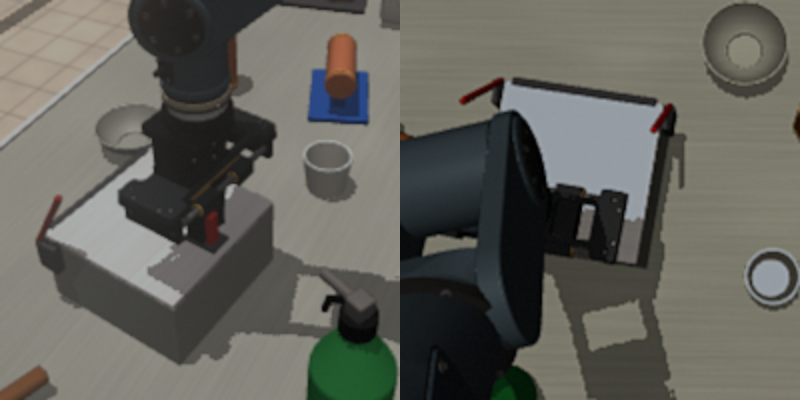

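```bash
python3 -m crank '0 0 0 -0.08 0 0.08 1; 0 0 0 0 0 0 1; 0 0 0 0 0 0 1; 0 0 0 0 0 0 1'
python3 - <<'E'
from p3 import *
st(); a=ang(); print(np.degrees(a))
p0=robot.get_obs()['position']
# arc deltas in tool axes (tool x=+ax, z=down) per row
A=np.radians(np.linspace(0,60,13)); P=np.array([grip(x) for x in A]); d=np.diff(P,axis=0); print(np.c_[d@ax/.04,-d[:,2]/.04].round(2))
E
```

```text
time: 18.58
position: [0.5031, 0.2427, 0.1194]
tool_rot: [0.997, -0.076, 0.003, -0.001]
ft_force: [0.4, -0.7, 2.7]
grip_width: 0.0137
t 18.575 q [ 2.500e-01  5.800e-01  1.699e+00 -1.000e-03  8.570e-01  1.974e+00] p [0.5031 0.2427 0.1194] F [ 0.4 -0.7  2.7] w 0.0137
[[0.988, -0.151, 0.006], [-0.151, -0.988, 0.001], [0.006, -0.001, -1.0]]
grip [-0.1655  0.0245  0.0384] r 0.1716 ang deg 1.6 lat 0.0
1.623012561227056
[[ 0.09 -0.37]
 [ 0.12 -0.36]
 [ 0.15 -0.35]
 [ 0.18 -0.33]
 [ 0.21 -0.31]
 [ 0.24 -0.29]
 [ 0.26 -0.27]
 [ 0.28 -0.25]
 [ 0.31 -0.22]
 [ 0.32 -0.2 ]
 [ 0.34 -0.17]
 [ 0.35 -0.14]]
```

```bash
python3 -m crank '0 0 0 0.05 0 -0.2 1; 0 0 0 0.1 0 -0.36 1; 0 0 0 0.13 0 -0.36 1; 0 0 0 0.15 0 -0.35 1'
python3 - <<'E'
from p3 import *
st(); a=ang()
for n in ('side','top'):
    p=viewer.camera(n); cv2.imwrite(f'pics/{n}15.png',p['img'][:,:,::-1])
f=lambda a:cv2.resize(a,None,fx=2,fy=2)
cv2.imwrite('pics/b15.png',np.hstack([f(cv2.imread('pics/side15.png')[130:330,130:330]),f(cv2.imread('pics/top15.png')[90:290,90:290])]))
E
```

```text
time: 19.08
position: [0.5206, 0.2402, 0.171]
tool_rot: [0.997, -0.076, 0.002, -0.0]
ft_force: [4.8, 1.1, -6.6]
grip_width: 0.0142
t 19.075 q [ 2.38e-01  5.22e-01  1.62e+00 -1.00e-03  9.96e-01  1.96e+00] p [0.5206 0.2402 0.171 ] F [ 4.8  1.1 -6.6] w 0.0142
[[0.989, -0.151, 0.005], [-0.151, -0.989, 0.001], [0.005, -0.001, -1.0]]
grip [-0.1479  0.0219  0.09  ] r 0.1745 ang deg 19.7 lat 0.0001
```

View pics/b15.png

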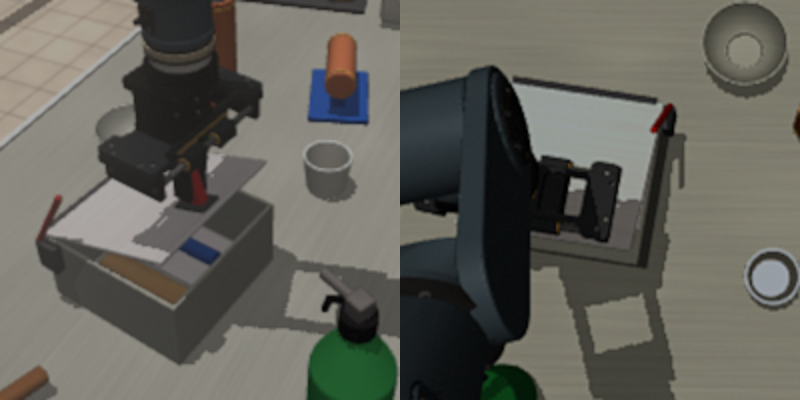

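```bash
python3 -m crank '0 0 0 0.21 0 -0.31 1; 0 0 0 0.23 0 -0.29 1; 0 0 0 0.26 0 -0.27 1; 0 0 0 0.28 0 -0.25 1'
python3 - <<'E'
from p3 import *
st(); a=ang()
E
```

```text
time: 19.68
position: [0.5561, 0.2349, 0.2164]
tool_rot: [0.997, -0.076, -0.002, -0.001]
ft_force: [-0.1, 3.0, -4.2]
grip_width: 0.0138
t 19.675 q [0.213 0.507 1.492 0.004 1.147 1.934] p [0.5561 0.2349 0.2164] F [-0.1  3.  -4.2] w 0.0138
[[0.988, -0.151, -0.005], [-0.151, -0.988, 0.003], [-0.005, -0.002, -1.0]]
grip [-0.1122  0.0167  0.1354] r 0.1766 ang deg 38.7 lat 0.0001
```

```bash
python3 -m crank '0 0 0 0.3 0 -0.22 1; 0 0 0 0.32 0 -0.2 1; 0 0 0 0.34 0 -0.17 1'
python3 - <<'E'
from p3 import *
st(); a=ang()
for n in ('side','top'):
    p=viewer.camera(n); cv2.imwrite(f'pics/{n}16.png',p['img'][:,:,::-1])
cv2.imwrite('pics/b16.png',cv2.resize(cv2.imread('pics/side16.png')[140:300,130:290],None,fx=3.7,fy=3.7,interpolation=cv2.INTER_CUBIC))
E
```

```text
time: 20.05
position: [0.594, 0.2294, 0.242]
tool_rot: [0.997, -0.076, -0.005, -0.001]
ft_force: [-1.4, 2.7, -1.9]
grip_width: 0.014
t 20.05 q [0.191 0.527 1.373 0.006 1.25  1.911] p [0.594  0.2294 0.242 ] F [-1.4  2.7 -1.9] w 0.014
[[0.988, -0.151, -0.01], [-0.151, -0.989, 0.004], [-0.01, -0.002, -1.0]]
grip [-0.0742  0.0112  0.161 ] r 0.1776 ang deg 53.7 lat 0.0002
```

View pics/b16.png

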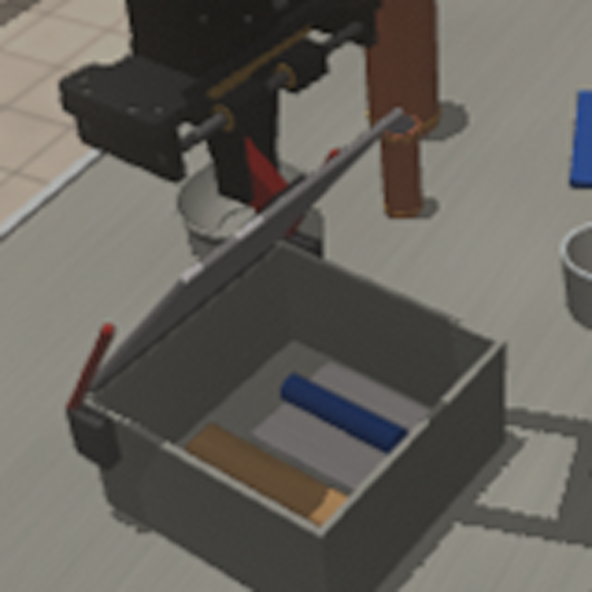

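```bash
cat > lidfit.py <<'E'
from p3 import *
import sys
ay=np.cross(Z,ax)
def pt(a,x,y,z): return H+ay*y+(-x*np.cos(a)+z*np.sin(a))*ax+(x*np.sin(a)+z*np.cos(a))*Z
def overlay(fn,out,angs,x0=130,y0=140,s=5,w=140,h=115):
    im=cv2.resize(cv2.imread(fn)[y0:y0+h,x0:x0+w],None,fx=s,fy=s,interpolation=cv2.INTER_CUBIC)
    U=lambda P:tuple(int(round(v)) for v in ((proj('side',P)-[x0,y0]+.5)*s-.5))
    cols=[(0,255,0),(0,255,255),(255,0,255)]
    for a,c in zip(angs,cols):
        a=np.radians(a); q=[U(pt(a,x,y,.006)) for x,y in ((0,-.1),(.2,-.1),(.2,.1),(0,.1))]
        for i in range(4): cv2.line(im,q[i],q[(i+1)%4],c,1)
    for y in (-.107,.107):
        cv2.line(im,U(pt(np.radians(60),0,y,0)),U(pt(np.radians(60),.11,y,0)),(255,255,0),1)
    cv2.imwrite(out,im)
if __name__=='__main__': overlay(sys.argv[1],sys.argv[2],[float(v) for v in sys.argv[3:]])
E
python3 lidfit.py pics/side16.png pics/o16.png 48 53 58
```

```text
(no output)
```

View pics/o16.png

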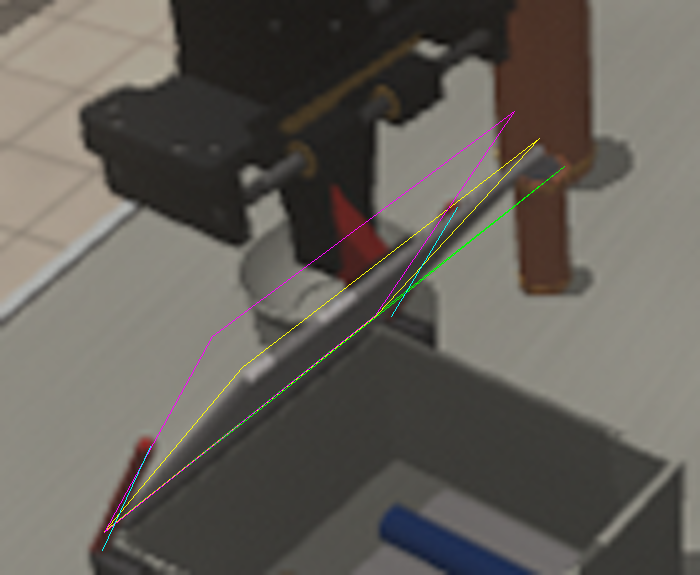

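```bash
python3 -m crank '0 0 0 0.32 0 -0.14 1; 0 0 0 0.25 0 -0.1 1; 0 0 0 0 0 0 1; 0 0 0 0 0 0 1'
python3 - <<'E'
from p3 import *
st(); a=ang(); print(robot.get_obs()['joint_velocities'].round(3))
for n in ('side','top'):
    p=viewer.camera(n); cv2.imwrite(f'pics/{n}17.png',p['img'][:,:,::-1])
E
python3 lidfit.py pics/side17.png pics/o17.png 55 60 65
```

```text
time: 20.65
position: [0.6183, 0.2259, 0.2519]
tool_rot: [0.997, -0.076, -0.004, -0.002]
ft_force: [-1.0, 2.4, -0.9]
grip_width: 0.0137
t 20.65 q [0.178 0.548 1.306 0.006 1.294 1.9  ] p [0.6183 0.2259 0.2519] F [-1.   2.4 -0.9] w 0.0137
[[0.988, -0.152, -0.007], [-0.152, -0.988, 0.004], [-0.008, -0.003, -1.0]]
grip [-0.05    0.0076  0.1709] r 0.1782 ang deg 62.2 lat 0.0003
[-0.     0.    -0.003  0.     0.003 -0.002]
```

View pics/o17.png

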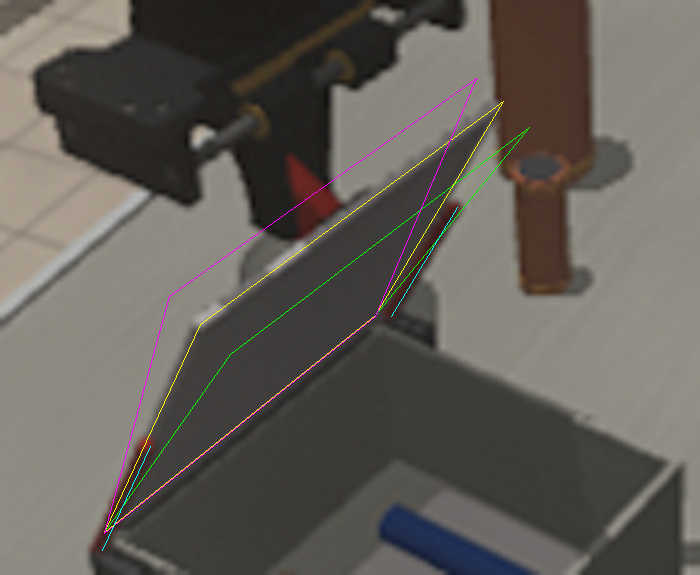

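```bash
python3 -m crank '0 0 0 0 0 0 1; 0 0 0 0 0 0 1; 0 0 0 0 0 0 1; 0 0 0 0 0 0 1'
python3 - <<'E'
from p3 import *
st(); a=ang(); print(robot.get_obs()['joint_velocities'].round(3))
for n in ('side','top'):
    p=viewer.camera(n); cv2.imwrite(f'pics/{n}18.png',p['img'][:,:,::-1])
t=cv2.imread('pics/top18.png')
def dr(im,c,P,col):
    u=proj(c,P); cv2.circle(im,(int(round(u[0]*2+.5)),int(round(u[1]*2+.5))),1,col,-1)
S=cv2.resize(cv2.imread('pics/side18.png'),None,fx=2,fy=2); T=cv2.resize(t,None,fx=2,fy=2)
ex=np.array([-np.sin(AY),np.cos(AY),0]); ey=np.array([np.cos(AY),np.sin(AY),0]); c=np.array([*CR,.069])
for s in (-.065,.065):
    for th in np.linspace(0,2*np.pi,24):
        P=c+s*ey+.025*(np.cos(th)*ex+np.sin(th)*np.array([0,0,1])); dr(S,'side',P,(0,255,0)); dr(T,'top',P,(0,255,0))
cv2.imwrite('pics/b18.png',np.hstack([S[200:700,250:650],T[150:650,450:850]]))
d=cv2.absdiff(t,cv2.imread('pics/top0.png')).max(2); d2=cv2.absdiff(cv2.imread('pics/side18.png'),cv2.imread('pics/side0.png')).max(2)
cv2.imwrite('pics/d18.png',np.hstack([d,d2])[:, ::1][:384,:1024:][::2,::2]*3)
E
python3 lidfit.py pics/side18.png pics/o18.png 55 60 65
```

```text
time: 21.25
position: [0.6181, 0.226, 0.2519]
tool_rot: [0.997, -0.076, -0.003, -0.002]
ft_force: [-0.3, 3.1, -1.9]
grip_width: 0.0141
t 21.25 q [0.179 0.547 1.307 0.005 1.293 1.9  ] p [0.6181 0.226  0.2519] F [-0.3  3.1 -1.9] w 0.0141
[[0.988, -0.151, -0.007], [-0.151, -0.988, 0.004], [-0.007, -0.003, -1.0]]
grip [-0.0502  0.0077  0.1709] r 0.1782 ang deg 62.1 lat 0.0003
[ 0.    -0.002  0.    -0.001  0.     0.   ]
```

View pics/b18.png

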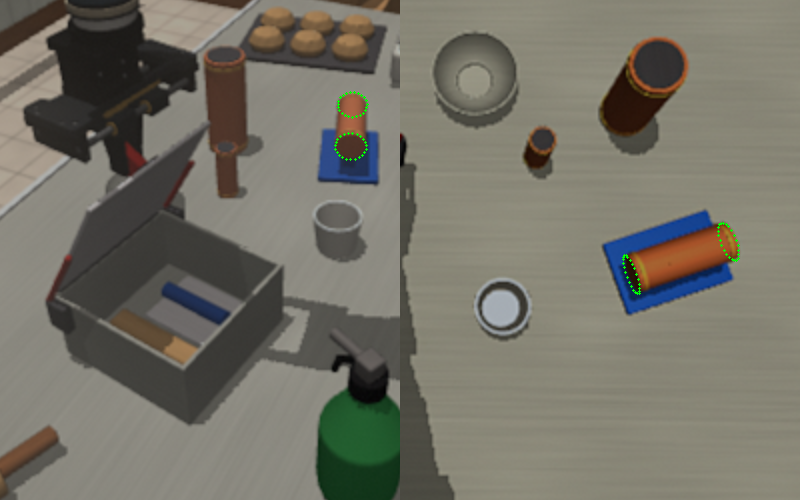

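View pics/o18.png

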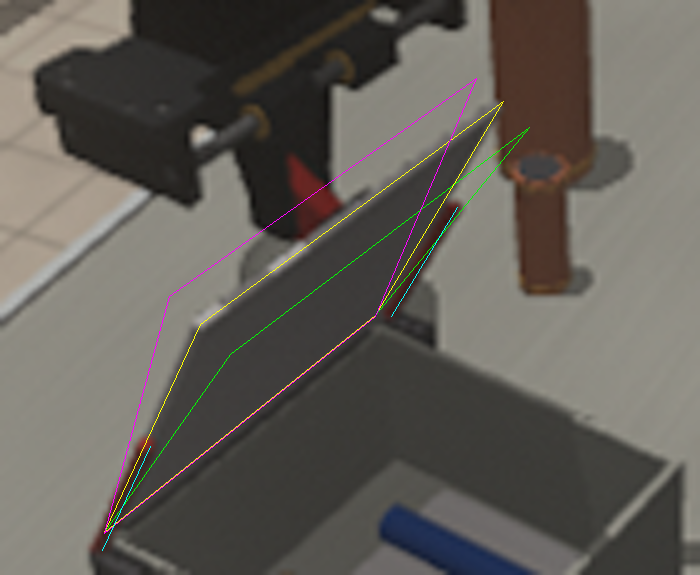

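View pics/d18.png

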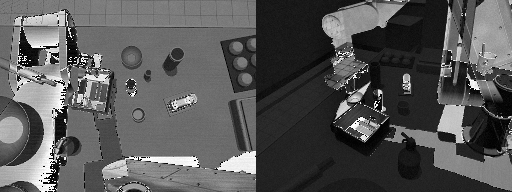

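Run:
```python
from rig import robot
print(robot.hand_in()); print(robot.get_obs()['time'])
```

```text
the job is handed in; nothing more can be done
None
the job is handed in; nothing more can be done
```

The job is handed in: the tin lies in the cradle, and I finished with the gripper still holding the bin lid open at about 60 degrees. The hand-in gives no verdict, so this rests on my own last checks.

- **Tin:** I picked the middle-sized of the three, laid it in the cradle, let go and backed off while the lid was still shut. In both camera views it matches the outline of the seat to within a few millimetres.
- **Lid:** The picture shows it at about 60.3°, parallel to the red pointers, and it did not move over the last 0.6 s of holding. The arm's own reading was 62.1°. I put that down to gripping the handle about 4 to 5 mm off its marked point. Both readings are inside the 54 to 66° band.
- **Other things:** By eye, the tub, dish and spray bottle look unmoved against the first pictures. I did not measure their positions again.
- **Forces and time:** The largest wrist force I read was 34 N, as the tin was pressed into its seat. The clock stood at about 21 s of the 61 s allowed.

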